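Load the filter changer: push the row of filter cubes home and lock it in

TASK

Load the four black filter cubes that stand in a row on the filter changer's deck: pull up the red T-handled plunger over the channel's mouth and twist it so that it stays up by itself, then, without lifting the cubes, square up the ragged row and push it gently from behind as one straight closed-up block, no cube turning or tipping out of line, under the bridge into the channel until you feel it fully home against the end stop. Then twist the plunger back so that its pin drops fully down behind the last cube and locks the row in, let go, and leave the other things on the table where they are.

Things in the scene. Friction and masses are not known exactly. Their poses are not given: they have to be found in the camera images.
- changer: Linear filter changer clamped to the table: aluminium deck plate 310 x 100 mm, 10 mm thick; the deck (its top) is 10 mm above this origin, which lies on the table under the plunger's axis. x is the loading direction, open deck end (x = -185 mm) to end stop; y left, z up. All x and y below are in this frame, heights from the deck. Fully home the row fills x = +7 to +111 mm, touching the stop.
- mouth (a point): On the deck's centre line at x = -4 mm, where the channel begins. Two black guide rails 10 mm high and 6 mm thick leave 39 mm between them (y = -19.5 to +19.5 mm) from x = -4 to +111 mm; before that they flare out to 56 mm at x = -43 mm. A ragged row wedges there; a squared-up one slides in.
- bridge (a point): Centre of the underside of the black bridge over the mouth: x = -6 to +12 mm, underside 50 mm, top 58 mm high; its posts leave y = -40 to +40 mm free between them. To push the last cube home a fingertip must come in slanting under the bridge, the tool leaning back, away from the bridge, by some 35 to 45 degrees.
- stop_face (a point): Centre line of the end stop's face, 20 mm above the deck, at x = +111 mm; the stop is rigid, 60 mm wide and 36 mm high. When the row touches it, the back of the last cube is at x = +7 mm, 3 mm beyond the pin.
- plunger_grip (a point): Centre of the plunger's red T handle: a bar 44 mm long (along this frame's x), 12 mm wide, 16 mm high, on a thin stem on the plunger's vertical axis (changer x = y = 0); 96 mm above the deck when down, and it moves with the plunger. Locked, the bar lies along the loading direction. The steel sleeve below it (16 x 21 mm) ends 73 mm above the deck.
- plunger (a joint): Lift of the plunger in m, 0 fully down to 0.019. A spring and its weight pull it down with 5.5 to 8 N. Down, its 8 mm pin ends 31 mm above the deck (9 mm below the cubes' tops). A cross bar on the stem lies in a slot of the sleeve; lifted over 0.0135 it is clear, and once turned and let down it rests on the sleeve's top at 0.0135, pin 4 mm above the cubes.
- plunger_turn (a joint): Twist of the plunger in rad, anticlockwise from above positive, 0 in line with the slot. It turns only when lifted, to 1.45 either way; beyond 0.9 it rests firmly; it drops back down only within about 0.2 of 0.
- cube_blue_mid (a point): Centre (20 mm up) of the filter cube with the blue dot on top and blue side windows: a loose black metal block 26 mm long (own x, along the row), 36 mm wide, 40 mm high, 60 to 100 g, friction about 0.6. The four stand on the deck one behind the other, in any order, first centre near x = -50 mm, last near -152 mm: gaps 4 to 12 mm, up to 6 mm off the centre line, turned up to 9 degrees.
- cube_green_mid (a point): Centre (20 mm up) of the filter cube with the green dot on top and green side windows: a loose black metal block 26 mm long (own x, along the row), 36 mm wide, 40 mm high, 60 to 100 g, friction about 0.6. The four stand on the deck one behind the other, in any order, first centre near x = -50 mm, last near -152 mm: gaps 4 to 12 mm, up to 6 mm off the centre line, turned up to 9 degrees.
- cube_amber_mid (a point): Centre (20 mm up) of the filter cube with the amber dot on top and amber side windows: a loose black metal block 26 mm long (own x, along the row), 36 mm wide, 40 mm high, 60 to 100 g, friction about 0.6. The four stand on the deck one behind the other, in any order, first centre near x = -50 mm, last near -152 mm: gaps 4 to 12 mm, up to 6 mm off the centre line, turned up to 9 degrees.
- cube_red_mid (a point): Centre (20 mm up) of the filter cube with the red dot on top and red side windows: a loose black metal block 26 mm long (own x, along the row), 36 mm wide, 40 mm high, 60 to 100 g, friction about 0.6. The four stand on the deck one behind the other, in any order, first centre near x = -50 mm, last near -152 mm: gaps 4 to 12 mm, up to 6 mm off the centre line, turned up to 9 degrees.
- oil_bottle_mid (a point): Bystander: centre of a small amber bottle, 26 mm in diameter, 68 mm high.
- objective_mid (a point): Bystander: centre of a steel microscope objective standing on the table, 33 mm in diameter, 48 mm high.
- dish_mid (a point): Bystander: centre of a clear culture dish, 39 mm in diameter, 12.5 mm high.
- ball_driver_mid (a point): Bystander: a screwdriver with an green handle lying on the table, 150 mm long, about 25 mm high; this point is near its middle.
- slide_box_mid (a point): Bystander: centre of a blue and white slide box, 86 x 99 mm, 35 mm high.
- spare_cube_mid (a point): Bystander: centre of a silver spare cube with a violet dot, 26 x 36 x 40 mm, standing on the table beyond the end stop; it is not to be loaded.
There are look-alikes about, which are no part of the job. What is shaped like the part that bears cube_amber_mid but pink is not meant.

How it is judged:
By the outcome, as a careful person would: the job done as asked, in the order asked, and still so for the second after the job is handed in, with the robot touching nothing.
It also fails if it takes over 72 s, if anything falls off the work surface, if the arm or the gripper's body presses on something with over 40 N, if the wrist force passes 120 N, or if a joint passes its speed limit or range.

ROBOT

A 6-joint arm with a two-finger parallel gripper is mounted at the origin on the work surface. World frame = base frame: x ahead of the robot, y to its left, z up, the work surface at z = 0. Lengths are in mm, angles in rad, forces in N, time in s.
With the tool pointing down it reaches from about 350 to 975 mm from the base axis. Payload 7.1 kg.
Tool frame: the origin (TCP) lies at the very end of the fingers, on their centre line; the grasp point (between the pads) lies 19 mm behind it; y points along the fingers, x is the direction in which the jaws open and shut, and the axes are right-handed (so a half turn about y gives the same grasp; the last joint's range is limited). The gripper opens to 88 mm and grips with 3 to 60 N. Pads are 20 mm wide; open, the fingers measure 115 mm over their backs; the gripper's body (75 mm by 178 mm) begins 61 mm behind the grasp point.
Start: joints at [-1.233, 0.423, 1.63, -0, 1.089, -0.019], TCP at [218.315, -585.614, 222.675] pointing down, gripper open.
Joint ranges: [-3, 3], [-0.9, 2.11], [0.09, 2.58], [-1.31, 4.45], [0.11, 2.69], [-2.54, 2.54]. Speed limits (rad/s): [2.39, 2.39, 3.01, 3.14, 3.14, 3.14].

INTERFACE

Orientations are given as a rotation vector (axis times angle).
In Python, from workcell import ctrl gives the robot as it stands. The module is installed in compiled form; this text tells all that it offers.
- The arm moves only by the tool jog_arm, never from a script. Its argument "steps" is a list of rows, each an object with "turn": the turn, a rotation vector about the world's x, y, z scaled (see below), a list of three; "dp": the shift along the world's x, y, z scaled (see below), a list of three; "claw": the opening, from 0 (shut) to 1 (fully open). In form: [{"turn": [wx, wy, wz], "dp": [x, y, z], "claw": claw}, ...]. A call has 1 to 12 rows; each row is the pose to reach, as a shift and turn from the pose measured when the call began, turning the shorter way round; what a row does not reach only later rows make up. The controller multiplies each number of a shift by 80 mm and each number of a turn by pi rad. A row lasts 1/12 s, in which the tool goes at most 41.7 mm and 7.16 degrees, less where a joint would pass 70% of its speed; a pose out of reach is approached as far as the arm can. A call with a number of a shift or a turn outside -1 to 1 is refused whole. A call with a gripper value outside its range is refused whole. The fingers move at their own pace and stop on an object; the grip force is fixed at half the most. Time passes only in rows, so rows that repeat a pose let the fingers close. It gives the time, the measured TCP pose, the force and the opening at its end, in the units of the state.
- ctrl.get_obs(): the state, without advancing time (a new reading comes with each control period).
- ctrl.get_image(name): name is "side" or "top" or "wrist"; returns a dict with "img" (384x512x3 uint8, red, green, blue), "range_z" (384x512 float32, mm along the optical axis (not along the pixel's ray), 0 where there is no reading), "fovy" (degrees; the focal length in pixels is half the picture's height over the tangent of half this angle, whatever the lens; pixels are square), "cx", "cy" (the principal point, pixels), "camera_from_world" (4x4, takes a point from world to camera coordinates); the wrist camera has in their place "hand_eye" (4x4, takes a point from camera to tool coordinates, whose origin is the TCP and whose axes are the tool frame's). Camera axes: x right, y down, z forward; pixel columns grow to the right and rows downward; lengths in mm; the calibration is good to about 2 mm. A picture is of the moment at which its call begins: read the wrist's pose just before it.
- ctrl.close_job(): hands the job in, once; it reports no verdict.
The state is a dict: "t": time; "qpos": joint angles; "qvel": joint speeds; "joint_torque": joint torques, N m; "ee_pos": TCP position; "orientation": TCP orientation; "ft_force": force on the tool from outside, world axes, zero at the start; "moment": the same for the moment, N m; "width": finger opening in mm.
Only numpy, scipy, OpenCV 4.12 (cv2) and the standard library are available. Lean on these libraries where they do the work, as an engineer would, in place of code of your own. Each camera call takes 0.05 s, during which the arm holds its last target.

## Working session

There is one attempt and no reset: what is moved stays moved. The work goes in short steps, Python scripts to look and compute and a tool call to move; the robot and the scene stay as the last step left them, time stands still between calls to the robot, and variables do not carry over. Pictures are saved under pics/ and viewed, and the job is handed in when it is done.

Besides the shell and the picture viewer there is one more tool, called after ">>>" as name([rows], argument=value, ...), one row to a line, values as JSON. jog_arm: Moves the arm, as the interface text tells. Its arguments: {"type":"object","properties":{"steps":{"type":"array","items":{"type":"object","properties":{"turn":{"type":"array","items":{"type":"number"}},"dp":{"type":"array","items":{"type":"number"}},"claw":{"type":"number"}}}}},"required":["steps"]}

```bash
mkdir -p pics; python3 - <<'E'
from workcell import ctrl
import cv2,numpy as np
o=ctrl.get_obs();print(o)
for n in ["side","top","wrist"]:
    d=ctrl.get_image(n);cv2.imwrite(f"pics/{n}0.png",d["img"][:,:,::-1]);print(n,d["fovy"],d["cx"],d["cy"],d.get("camera_from_world",d.get("hand_eye")))
E
```

```text
{'t': 0.0, 'qpos': array([-1.23299982e+00,  4.23845678e-01,  1.63068201e+00, -3.21790446e-05,
        1.08859457e+00, -1.89625518e-02]), 'qvel': array([ 0.00051996,  0.00043589,  0.00090013,  0.00125972,  0.00162038,
       -0.00182792]), 'joint_torque': array([ 1.75413163e-03, -5.44608164e+01, -2.73666143e+01,  6.43203151e-02,
        2.26837612e-02, -1.17263439e-04]), 'ee_pos': array([ 218.12872194, -585.10942368,  221.90181621]), 'orientation': array([-1.35622834,  0.94341107, -0.94133561]), 'ft_force': array([-0.12403307, -0.16262221,  0.32408655]), 'moment': array([ 0.02715628, -0.0156559 , -0.04318635]), 'width': 88.18768615438542}
side 50.27562452549834 256.73968501829177 184.5993900570582 [[-9.67806468e-01 -2.51537868e-01 -8.90742661e-03  6.04311424e+02]
 [-1.45622115e-01  5.88452895e-01 -7.95309619e-01  1.33551963e+02]
 [ 2.05292087e-01 -7.68408675e-01 -6.06137994e-01  7.63696849e+02]
 [ 0.00000000e+00  0.00000000e+00  0.00000000e+00  1.00000000e+00]]
top 43.502566876486554 261.7347262847393 189.70971865685715 [[ 1.82769687e-02 -9.99832337e-01 -1.11849156e-03  2.19473104e+01]
 [-9.99459135e-01 -1.82395357e-02 -2.73634166e-02  5.88404579e+02]
 [ 2.73384280e-02  1.61800692e-03 -9.99624926e-01  8.77257429e+02]
 [ 0.00000000e+00  0.00000000e+00  0.00000000e+00  1.00000000e+00]]
wrist 59.12955736977013 254.45886447029045 191.2410115979201 [[ 9.99999913e-01 -4.12408824e-04 -5.40306216e-05 -1.14145708e-01]
 [-5.94134399e-05 -2.70203463e-01  9.62803243e-01 -1.62560296e+02]
 [-4.11667815e-04 -9.62803157e-01 -2.70203464e-01  7.40807541e+01]
 [ 0.00000000e+00  0.00000000e+00  0.00000000e+00  1.00000000e+00]]
```

View pics/side0.png

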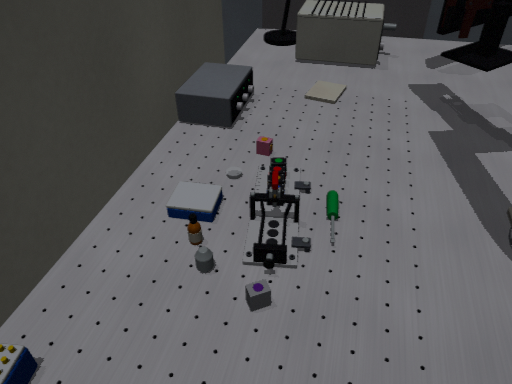

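View pics/top0.png

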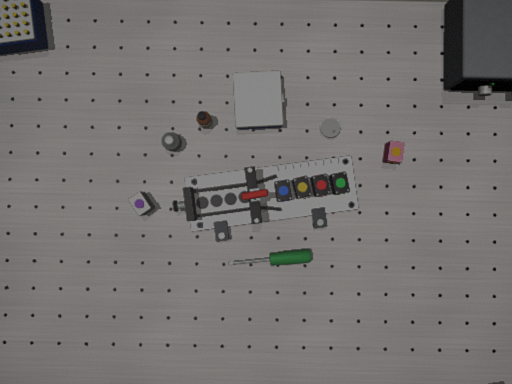

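View pics/wrist0.png

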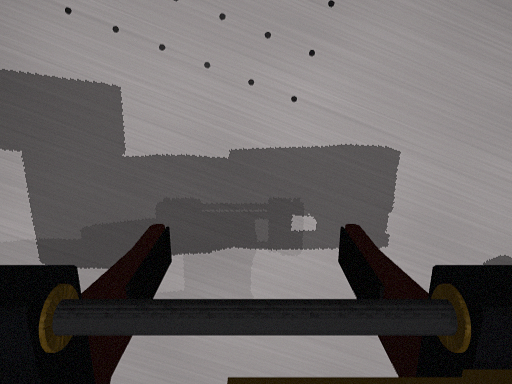

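```bash
cat > h.py <<'E'
from workcell import ctrl
import cv2,numpy as np
from scipy.spatial.transform import Rotation as R
def cam(n):
    o=ctrl.get_obs(); d=ctrl.get_image(n)
    if n=="wrist":
        T=np.eye(4);T[:3,:3]=R.from_rotvec(o["orientation"]).as_matrix();T[:3,3]=o["ee_pos"]
        W=T@d["hand_eye"]
    else: W=np.linalg.inv(d["camera_from_world"])
    d["W"]=W; d["f"]=d["img"].shape[0]/2/np.tan(np.radians(d["fovy"]/2)); return d
def ray(d,u,v,z):
    u=np.asarray(u,float);v=np.asarray(v,float)
    r=np.stack([(u-d["cx"])/d["f"],(v-d["cy"])/d["f"],np.ones_like(u)],-1)@d["W"][:3,:3].T
    c=d["W"][:3,3]; s=(z-c[2])/r[...,2]; return c+r*s[...,None]
def cloud(d):
    v,u=np.mgrid[:384,:512]; Z=d["range_z"].astype(float)
    p=np.stack([(u-d["cx"])/d["f"]*Z,(v-d["cy"])/d["f"]*Z,Z],-1)
    return p@d["W"][:3,:3].T+d["W"][:3,3]
def proj(d,P):
    P=np.atleast_2d(P); q=(P-d["W"][:3,3])@d["W"][:3,:3]
    return np.c_[q[:,0]/q[:,2]*d["f"]+d["cx"],q[:,1]/q[:,2]*d["f"]+d["cy"]]
E
python3 - <<'E'
from h import *
d=cam("top");im=d["img"];np.savez("top0.npz",**{k:d[k] for k in d})
c=im[145:245,165:365,::-1];cv2.imwrite("pics/topc.png",cv2.resize(c,None,fx=4,fy=4,interpolation=cv2.INTER_CUBIC))
h=cv2.cvtColor(im,cv2.COLOR_RGB2HSV)
for n,lo,hi in [("blue",105,130),("amber",15,32),("green",45,85),("red",170,180),("red2",0,6)]:
    m=((h[...,0]>=lo)&(h[...,0]<=hi)&(h[...,1]>120)&(h[...,2]>60)).astype(np.uint8)
    k,l,s,ce=cv2.connectedComponentsWithStats(m)
    for i in range(1,k):
        if s[i,4]>8: print(n,s[i],ce[i].round(1),ray(d,ce[i][0],ce[i][1],50.).round(1))
p=cloud(d)
for u,v in [(250,260),(225,180),(340,165),(283,190),(302,187),(321,185),(340,183),(255,194)]: print(u,v,p[v,u].round(1))
E
```

```text
blue [279 186   9   9  72] [283.  190.1] [586.7  -4.6  50. ]
amber [21  3  4  3 10] [22.2  4. ] [908.2 463.1  50. ]
amber [ 2  5  4  4 10] [3.7 6.3] [903.5 495.8  50. ]
amber [12  4  4  3 10] [13.2  5. ] [906.1 479.   50. ]
amber [13 13  4  3 10] [14.2 14. ] [890.1 476.7  50. ]
amber [22 12  4  3 10] [23.2 13. ] [892.1 460.8  50. ]
amber [ 3 14  4  3  9] [ 4.7 15.1] [887.8 493.5  50. ]
amber [23 21  4  3  9] [24.3 21.9] [876.3 458.3  50. ]
amber [ 5 23  3  4  9] [ 5.9 24.3] [871.3 490.8  50. ]
amber [14 22  4  3 10] [15.2 23. ] [874.  474.4  50. ]
amber [15 31  4  3 10] [16.2 32. ] [857.9 472.1  50. ]
amber [24 30  4  3  9] [25.3 30.9] [860.2 456.   50. ]
amber [ 6 32  3  4  9] [ 6.9 33.3] [855.3 488.5  50. ]
amber [392 147   9   9  68] [395.9 151. ] [ 659.  -201.7   50. ]
amber [298 182   9  10  76] [302.  186.6] [593.5 -37.8  50. ]
green [336 178  10  10  79] [340.4 182.4] [ 602.2 -105.    50. ]
green [270 250  41  15 455] [290.4 257.1] [469.9 -19.5  50. ]
red [318 180   8  10  24] [321.1 184.1] [598.4 -71.3  50. ]
red2 [316 180  11  10  54] [321.  184.4] [597.9 -71.   50. ]
red2 [241 189  27  11 170] [254.  194.1] [578.7  46.1  50. ]
250 260 [459.7  51.6  16.6]
225 180 [604.5 100.5  10.2]
340 165 [ 635.9 -110.3   10. ]
283 190 [586.9  -4.6  50.6]
302 187 [592.8 -37.7  51.3]
321 185 [596.9 -70.9  51.4]
340 183 [ 600.9 -103.9   52.5]
255 194 [577.9  43.3 113.6]
```

View pics/topc.png

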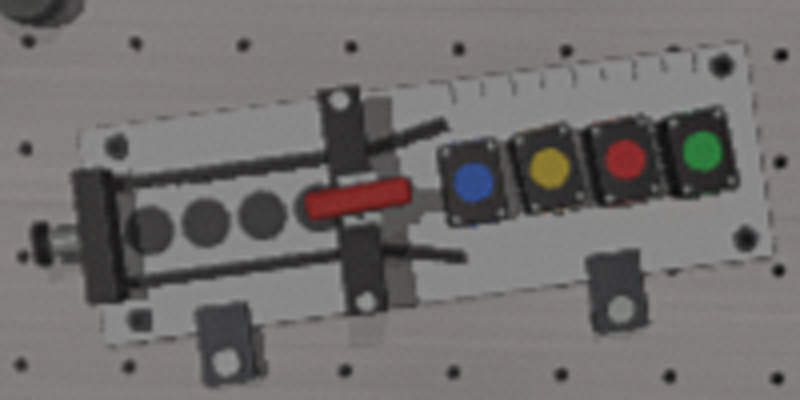

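```bash
python3 - <<'E'
from h import *
d=dict(np.load("top0.npz"))
c=lambda a:(165+np.array(a)[:,0]/4-.375,145+np.array(a)[:,1]/4-.375)
u,v=c([(80,130),(742,43),(775,257),(105,345)])
P=ray(d,u,v,10.);print(P.round(1))
e=[np.linalg.norm(P[i]-P[(i+1)%4]) for i in range(4)];print(e)
# bright deck mask
p=cloud(d);m=((p[...,2]>6)&(p[...,2]<75)).astype(np.uint8)
m[:, :175]=0;m[:150]=0;m[240:]=0;m[:,365:]=0
g=d["img"].mean(2);
# edges of deck: subpixel per column scanning crossing z=5
def fit(pts):
    return cv2.fitLine(np.float32(pts),cv2.DIST_HUBER,0,.01,.01).ravel()
gs=cv2.GaussianBlur(g.astype(np.float32),(0,0),.8)
def tilt(P):return np.degrees(np.arctan2(P[1],P[0]))
for a,b in [(P[0],P[1]),(P[3],P[2]),(P[1],P[2]),(P[0],P[3])]: print(tilt(a-b))
ctr=P.mean(0);print("centre",ctr)
x=(P[0]-P[1]+P[3]-P[2])[:2];x/=np.linalg.norm(x);y=np.array([-x[1],x[0]])
print("x",x,tilt(x),"origin",ctr[:2]+30*x)
u,v=c([(304,204),(410,190)]);print("handle",ray(d,u,v,114.).round(1),ray(d,u,v,114.).mean(0))
h=d["img"]; hs=cv2.cvtColor(h,cv2.COLOR_RGB2HSV)
mm=(((hs[...,0]<8)|(hs[...,0]>170))&(hs[...,1]>120)&(hs[...,2]>60)).astype(np.uint8);mm[:, :235]=0;mm[:,272:]=0
ys,xs=np.nonzero(mm);q=ray(d,xs,ys,114.);print("handle c",q.mean(0));r=cv2.minAreaRect(np.float32(q[:,:2]));print(r)
u,v=c([(122,186),(330,158)]);print("rail up",ray(d,u,v,20.).round(1))
u,v=c([(130,284),(340,253)]);print("rail dn",ray(d,u,v,20.).round(1))
E
```

```text
[[ 608.4  174.8   10. ]
 [ 654.  -128.7   10. ]
 [ 555.9 -145.1   10. ]
 [ 510.1  161.1   10. ]]
[np.float64(306.8436582176205), np.float64(99.39455792089791), np.float64(309.5980550832815), np.float64(99.27734710402908)]
98.54179910003953
98.52165750555812
9.51007484816632
7.9215300751817725
centre [582.09333178  15.51749542  10.        ]
x [-0.14835629  0.98893398] 98.53168330426605 origin [577.64264301  45.18551473]
handle [[574.8  66.5 114. ]
 [581.3  23.7 114. ]] [578.03079191  45.11674137 114.        ]
handle c [577.6242157   45.09370202 114.        ]
((577.8599853515625, 44.7720947265625), (10.881854057312012, 42.862884521484375), 11.05436897277832)
rail up [[582.8 153.5  20. ]
 [597.2  59.4  20. ]]
rail dn [[538.5 148.9  20. ]
 [554.2  54.   20. ]]
```

```bash
cat >> h.py <<'E'
TH=np.radians(98.53); O=np.array([577.7,45.1])
X=np.array([np.cos(TH),np.sin(TH),0]);Y=np.array([-np.sin(TH),np.cos(TH),0]);Zv=np.array([0,0,1.])
def w(x,y,h): return np.r_[O,10]+x*X+y*Y+h*Zv   # changer(h from deck)->world
def loc(p): q=np.asarray(p)-np.r_[O,10]; return np.array([q@X,q@Y,q[2]])
def go(pos,Rm):
    o=ctrl.get_obs();R0=R.from_rotvec(o["orientation"]).as_matrix()
    t=R.from_matrix(Rm@R0.T).as_rotvec()
    print("dp",((pos-o["ee_pos"])/80).round(4),"turn",(t/np.pi).round(4),"deg",np.degrees(np.linalg.norm(t)).round(1),"t",o["t"])
def tool(tilt,side=1,yaw=0):
    # tool y dir: down leaning tip toward +X ; side=+1: tool x=-Y? camera(z) fwd
    t=np.radians(tilt); ty=np.sin(t)*X-np.cos(t)*Zv; tx=-side*Y
    M=np.c_[tx,ty,np.cross(tx,ty)]
    return R.from_rotvec([0,0,yaw]).as_matrix()@M
def st():
    o=ctrl.get_obs();Rm=R.from_rotvec(o["orientation"]).as_matrix()
    print("t %.2f"%o["t"],"loc",loc(o["ee_pos"]).round(1),"F",o["ft_force"].round(1),"Fc",np.array([o["ft_force"]@X,o["ft_force"]@Y]).round(1),"M",o["moment"].round(2),"w %.1f"%o["width"],"q",o["qpos"].round(2))
    L=np.c_[X,Y,Zv].T@Rm;print(L.round(3))
E
python3 - <<'E'
from h import *
st()
for s in (1,-1): go(w(0,0,80),tool(0,s)); 
E
```

```text
t 0.20 loc [-570.1  449.   212.2] F [-1.  -1.1  0.5] Fc [-1.   1.2] M [0.02 0.05 0.03] w 87.6 q [-1.23  0.42  1.63 -0.    1.09 -0.02]
[[-0.978  0.001  0.206]
 [-0.206  0.    -0.978]
 [-0.001 -1.     0.   ]]
dp [ 4.4938  7.8799 -1.6522] turn [-2.000e-04 -3.000e-04  4.338e-01] deg 78.1 t 0.2
dp [ 4.4938  7.8799 -1.6522] turn [-3.000e-04  2.000e-04 -5.662e-01] deg 101.9 t 0.2
```

>>> jog_arm([
  {"dp": [0.28,0.5,0],"turn": [0,0,0.03],"claw": 0.5},
  {"dp": [0.56,0.985,0],"turn": [0,0,0.054],"claw": 0.5},
  {"dp": [0.56,0.985,0],"turn": [0,0,0.054],"claw": 0.5},
])

```text
t: 0.45
ee_pos: [264.2, -501.8, 221.4]
orientation: [-1.411, 0.812, -0.806]
ft_force: [-0.0, 0.8, -0.7]
width: 71.5
```

>>> jog_arm([
  {"dp": [0.28,0.5,0],"turn": [0,0,0.03],"claw": 0.5},
  {"dp": [0.56,0.985,0],"turn": [0,0,0.054],"claw": 0.5},
  {"dp": [0.56,0.985,0],"turn": [0,0,0.054],"claw": 0.5},
])

```text
t: 0.7
ee_pos: [310.0, -419.1, 221.1]
orientation: [-1.458, 0.679, -0.671]
ft_force: [-0.8, 0.0, 0.5]
width: 51.2
```

>>> jog_arm([
  {"dp": [0.28,0.5,0],"turn": [0,0,0.03],"claw": 0.5},
  {"dp": [0.56,0.985,0],"turn": [0,0,0.054],"claw": 0.5},
  {"dp": [0.56,0.985,0],"turn": [0,0,0.054],"claw": 0.5},
])

```text
t: 0.95
ee_pos: [356.0, -337.0, 221.0]
orientation: [-1.496, 0.545, -0.536]
ft_force: [-0.1, -0.4, -0.1]
width: 44.1
```

>>> jog_arm([
  {"dp": [0.28,0.5,0],"turn": [0,0,0.03],"claw": 0.5},
  {"dp": [0.56,0.985,0],"turn": [0,0,0.054],"claw": 0.5},
  {"dp": [0.56,0.985,0],"turn": [0,0,0.054],"claw": 0.5},
])

```text
t: 1.2
ee_pos: [402.3, -255.4, 221.1]
orientation: [-1.526, 0.41, -0.4]
ft_force: [0.1, -0.7, -0.4]
width: 43.7
```

>>> jog_arm([
  {"dp": [0.28,0.5,0],"turn": [0,0,0.03],"claw": 0.5},
  {"dp": [0.56,0.985,0],"turn": [0,0,0.054],"claw": 0.5},
  {"dp": [0.56,0.985,0],"turn": [0,0,0.054],"claw": 0.5},
])

```text
t: 1.45
ee_pos: [449.2, -174.1, 221.4]
orientation: [-1.548, 0.274, -0.266]
ft_force: [0.5, -0.1, -0.7]
width: 43.5
```

>>> jog_arm([
  {"dp": [0.28,0.5,0],"turn": [0,0,0.03],"claw": 0.5},
  {"dp": [0.56,0.985,0],"turn": [0,0,0.054],"claw": 0.5},
  {"dp": [0.56,0.985,0],"turn": [0,0,0.054],"claw": 0.5},
])

```text
t: 1.7
ee_pos: [496.5, -92.9, 221.7]
orientation: [-1.561, 0.138, -0.131]
ft_force: [-0.5, 0.2, 0.4]
width: 44.2
```

```bash
python3 - <<'E'
from h import *
st(); d=cam("wrist");cv2.imwrite("pics/w1.png",d["img"][:,:,::-1]);np.savez("w1.npz",**d)
go(w(0,0,130),tool(0,1)); go(w(0,0,80),tool(0,1))
E
```

```text
t 1.70 loc [-124.5  100.7  211.7] F [-0.5  0.2  0.4] Fc [0.3 0.5] M [-0.04 -0.05  0.02] w 44.2 q [-0.21  0.25  1.89  0.01  1.01 -0.04]
[[-0.315  0.007  0.949]
 [-0.949  0.003 -0.315]
 [-0.005 -1.     0.006]]
dp [ 1.0177  1.7288 -1.0192] turn [-0.0017 -0.0016  0.1026] deg 18.5 t 1.75
dp [ 1.0177  1.7288 -1.6442] turn [-0.0017 -0.0016  0.1026] deg 18.5 t 1.75
```

View pics/w1.png

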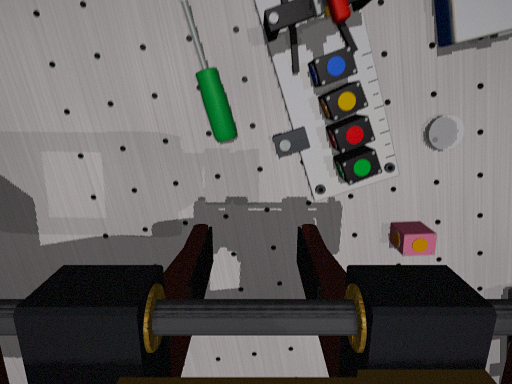

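```bash
cat >> h.py <<'E'
def dots(d,z=50.,amin=20):
    h=cv2.cvtColor(d["img"],cv2.COLOR_RGB2HSV); out={}
    for n,lo,hi in [("blue",105,130),("amber",15,32),("green",45,85),("red",0,6)]:
        hh=h[...,0]
        m=(((hh>=lo)&(hh<=hi))|((n=="red")&(hh>172)))&(h[...,1]>120)&(h[...,2]>60)
        k,l,s,ce=cv2.connectedComponentsWithStats(m.astype(np.uint8))
        for i in range(1,k):
            if s[i,4]>amin:
                p=loc(ray(d,ce[i][0],ce[i][1],z))
                if abs(p[1])<30 and -180<p[0]<115: print(n,s[i,4],ce[i].round(1),p.round(1))
E
python3 - <<'E'
from h import *
dots(dict(np.load("w1.npz"))); dots(dict(np.load("top0.npz")))
E
```

```text
blue 310 [335.6  65.7] [-50.8  -2.5  40. ]
amber 47 [326.9  11.4] [-4.1 -6.7 40. ]
amber 293 [346.5 100.7] [-84.6  -4.3  40. ]
green 252 [361.6 167.2] [-152.    -2.7   40. ]
red 333 [340.7   9.2] [ -6.3 -18.8  40. ]
red 279 [354.3 134.6] [-118.1   -3.6   40. ]
blue 72 [283.  190.1] [-50.5  -1.5  40. ]
amber 76 [302.  186.6] [-84.4  -3.3  40. ]
green 79 [340.4 182.4] [-152.    -1.9   40. ]
red 83 [321.1 184.5] [-118.    -2.7   40. ]
red 174 [253.9 194.1] [ 1.  -1.2 40. ]
```

>>> jog_arm([
  {"dp": [0.25,0.43,-0.1],"turn": [0,0,0.03],"claw": 0.5},
  {"dp": [0.5,0.86,-0.2],"turn": [0,0,0.06],"claw": 0.5},
  {"dp": [0.5,0.86,-0.2],"turn": [0,0,0.06],"claw": 0.5},
])

```text
t: 2.0
ee_pos: [538.5, -22.0, 204.6]
orientation: [-1.565, -0.011, 0.018]
ft_force: [-1.7, 1.1, 0.3]
width: 43.7
```

```bash
python3 - <<'E'
from h import *
st(); go(w(0,0,130),tool(0,1)); go(w(0,0,80),tool(0,1))
E
```

```text
t 2.00 loc [-60.5  48.7 194.6] F [-1.7  1.1  0.3] Fc [1.3 1.6] M [-0.06 -0.09 -0.05] w 43.7 q [-0.07  0.32  1.83  0.01  0.99 -0.09]
[[-0.13   0.007  0.992]
 [-0.992  0.004 -0.13 ]
 [-0.004 -1.     0.006]]
dp [ 0.4898  0.8387 -0.8073] turn [-0.0018 -0.0016  0.0414] deg 7.5 t 2.0
dp [ 0.4898  0.8387 -1.4323] turn [-0.0018 -0.0016  0.0414] deg 7.5 t 2.0
```

>>> jog_arm([
  {"dp": [0.25,0.43,-0.3],"turn": [-0.002,-0.002,0.03],"claw": 0.5},
  {"dp": [0.49,0.84,-0.5],"turn": [-0.002,-0.002,0.0415],"claw": 0.5},
  {"dp": [0.49,0.84,-0.6],"turn": [-0.002,-0.002,0.0415],"claw": 0.5},
  {"dp": [0.49,0.84,-0.6],"turn": [-0.002,-0.002,0.0415],"claw": 0.5},
])

```text
t: 2.33
ee_pos: [577.0, 44.9, 154.1]
orientation: [-1.569, -0.114, 0.118]
ft_force: [-1.7, 0.1, 0.0]
width: 43.8
```

```bash
python3 - <<'E'
from h import *
st(); go(w(0,0,80),tool(0,1))
d=cam("wrist");cv2.imwrite("pics/w2.png",d["img"][:,:,::-1]);np.savez("w2.npz",**d)
h=cv2.cvtColor(d["img"],cv2.COLOR_RGB2HSV);m=(((h[...,0]<8)|(h[...,0]>172))&(h[...,1]>120)&(h[...,2]>60))
m[260:]=0
c,_=cv2.findContours(m.astype(np.uint8),cv2.RETR_EXTERNAL,cv2.CHAIN_APPROX_NONE)
for k in c:
    if cv2.contourArea(k)>100: print(cv2.contourArea(k),cv2.minAreaRect(k))
E
```

```text
t 2.33 loc [-1.000e-01  8.000e-01  1.441e+02] F [-1.7  0.1  0. ] Fc [0.4 1.6] M [-0.03 -0.03 -0.03] w 43.8 q [ 0.06  0.44  1.78 -0.    0.92 -0.09]
[[-0.001 -0.001  1.   ]
 [-1.     0.003 -0.001]
 [-0.003 -1.    -0.001]]
dp [ 0.0093  0.0021 -0.8008] turn [ 0.0004 -0.0008  0.0002] deg 0.2 t 2.3333
1081.0 ((255.20928955078125, 215.39480590820312), (66.9241714477539, 18.265016555786133), 87.27368927001953)
```

View pics/w2.png

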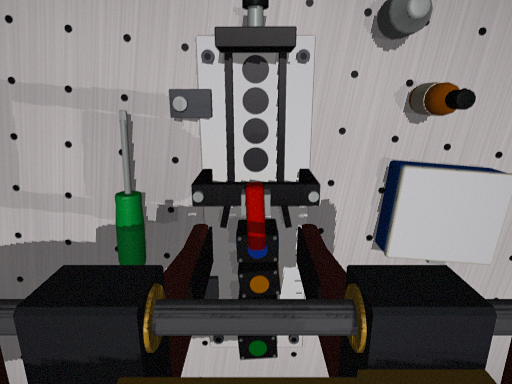

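>>> jog_arm([
  {"dp": [0.005,0,-0.4],"turn": [0,0,0],"claw": 0.5},
  {"dp": [0.01,0,-0.8],"turn": [0,0,0],"claw": 0.5},
  {"dp": [0.01,0,-0.8],"turn": [0,0,0],"claw": 0.3},
  {"dp": [0.01,0,-0.8],"turn": [0,0,0],"claw": 0.1},
  {"dp": [0.01,0,-0.8],"turn": [0,0,0],"claw": 0.0},
  {"dp": [0.01,0,-0.8],"turn": [0,0,0],"claw": 0.0},
  {"dp": [0.01,0,-0.8],"turn": [0,0,0],"claw": 0.0},
  {"dp": [0.01,0,-0.8],"turn": [0,0,0],"claw": 0.0},
])

```text
t: 3.05
ee_pos: [578.0, 43.7, 93.1]
orientation: [-1.569, -0.115, 0.116]
ft_force: [-2.2, -1.8, 7.6]
width: 11.9
```

```bash
python3 - <<'E'
from h import *
st()
E
```

```text
t 3.05 loc [-1.4 -0.1 83.1] F [-2.2 -1.8  7.6] Fc [-1.4  2.4] M [-0.38  0.5   0.02] w 11.9 q [ 0.06  0.53  1.81 -0.    0.8  -0.09]
[[-0.001 -0.002  1.   ]
 [-1.     0.001 -0.001]
 [-0.001 -1.    -0.002]]
```

>>> jog_arm([
  {"dp": [0,0,0.1],"turn": [0,0,0],"claw": 0.0},
  {"dp": [0,0,0.2],"turn": [0,0,0],"claw": 0.0},
  {"dp": [0,0,0.22],"turn": [0,0,0],"claw": 0.0},
  {"dp": [0,0,0.22],"turn": [0,0,0],"claw": 0.0},
])

```text
t: 3.38
ee_pos: [577.9, 43.7, 111.3]
orientation: [-1.569, -0.116, 0.116]
ft_force: [0.6, 0.2, -8.3]
width: 12.0
```

```bash
python3 - <<'E'
from h import *
st()
d=cam("side");cv2.imwrite("pics/s2.png",cv2.resize(d["img"][130:280,200:360,::-1],None,fx=4,fy=4))
E
```

```text
t 3.38 loc [ -1.4  -0.  101.3] F [ 0.6  0.2 -8.3] Fc [ 0.1 -0.6] M [-0.18 -0.26 -0.01] w 12.0 q [ 0.06  0.51  1.8  -0.    0.83 -0.09]
[[-0.001 -0.002  1.   ]
 [-1.     0.    -0.001]
 [-0.    -1.    -0.002]]
```

View pics/s2.png

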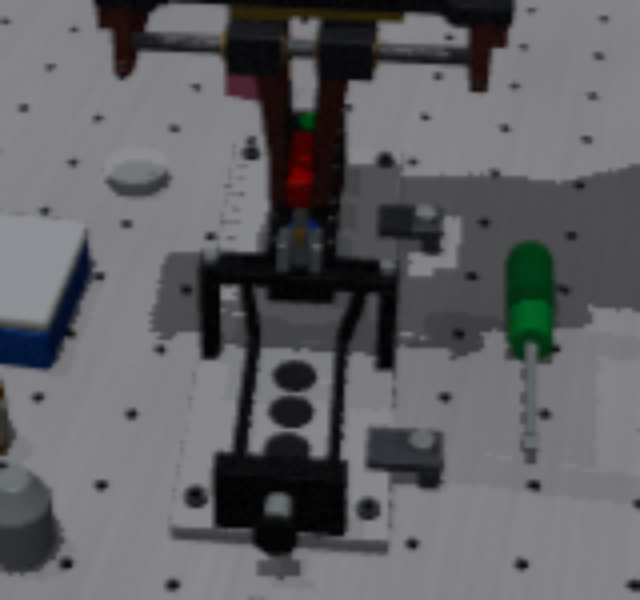

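>>> jog_arm([
  {"turn": [0,0,0.04],"dp": [0,0,0],"claw": 0.0},
  {"turn": [0,0,0.08],"dp": [0,0,0],"claw": 0.0},
  {"turn": [0,0,0.12],"dp": [0,0,0],"claw": 0.0},
  {"turn": [0,0,0.16],"dp": [0,0,0],"claw": 0.0},
  {"turn": [0,0,0.2],"dp": [0,0,0],"claw": 0.0},
  {"turn": [0,0,0.24],"dp": [0,0,0],"claw": 0.0},
  {"turn": [0,0,0.28],"dp": [0,0,0],"claw": 0.0},
  {"turn": [0,0,0.32],"dp": [0,0,0],"claw": 0.0},
  {"turn": [0,0,0.36],"dp": [0,0,0],"claw": 0.0},
  {"turn": [0,0,0.395],"dp": [0,0,0],"claw": 0.0},
  {"turn": [0,0,0.42],"dp": [0,0,0],"claw": 0.0},
  {"turn": [0,0,0.425],"dp": [0,0,0],"claw": 0.0},
])

```text
t: 4.43
ee_pos: [577.8, 43.7, 110.4]
orientation: [-1.249, -1.147, 1.146]
ft_force: [2.0, -1.6, -8.1]
width: 11.9
```

```bash
python3 - <<'E'
from h import *
st()
E
```

```text
t 4.43 loc [-1.400e+00  1.000e-01  1.004e+02] F [ 2.  -1.6 -8.1] Fc [-1.9 -1.8] M [-0.11 -0.48 -0.03] w 11.9 q [ 0.06  0.51  1.8  -0.    0.83 -1.43]
[[ 0.973 -0.001  0.232]
 [-0.232 -0.001  0.973]
 [-0.    -1.    -0.001]]
```

>>> jog_arm([
  {"turn": [0,0,0],"dp": [0,0,-0.03],"claw": 0.0},
  {"turn": [0,0,0],"dp": [0,0,-0.05],"claw": 0.0},
  {"turn": [0,0,0],"dp": [0,0,-0.06],"claw": 0.0},
  {"turn": [0,0,0],"dp": [0,0,-0.06],"claw": 0.1},
  {"turn": [0,0,0],"dp": [0,0,-0.06],"claw": 0.3},
  {"turn": [0,0,0],"dp": [0,0,-0.06],"claw": 0.45},
  {"turn": [0,0,0],"dp": [0,0,0.2],"claw": 0.45},
  {"turn": [0,0,0],"dp": [0,0,0.5],"claw": 0.45},
  {"turn": [0,0,0],"dp": [0,0,0.6],"claw": 0.45},
])

```text
t: 5.18
ee_pos: [579.6, 43.9, 161.2]
orientation: [-1.252, -1.15, 1.143]
ft_force: [0.2, 0.6, -0.0]
width: 38.6
```

```bash
python3 - <<'E'
from h import *
st()
d=cam("wrist");cv2.imwrite("pics/w3.png",d["img"][:,:,::-1])
d=cam("side");cv2.imwrite("pics/s3.png",cv2.resize(d["img"][130:280,200:360,::-1],None,fx=4,fy=4))
go(w(-152,0,60),tool(15,1))
E
```

```text
t 5.18 loc [ -1.5  -1.7 151.2] F [ 0.2  0.6 -0. ] Fc [ 0.6 -0.3] M [ 0.03 -0.14 -0.02] w 38.6 q [ 0.06  0.43  1.78 -0.    0.92 -1.43]
[[ 0.973 -0.001  0.232]
 [-0.232 -0.005  0.973]
 [ 0.    -1.    -0.006]]
dp [ 0.2611 -1.8634 -1.1272] turn [ 0.0627  0.067  -0.4228] deg 77.9 t 5.2833
```

View pics/w3.png

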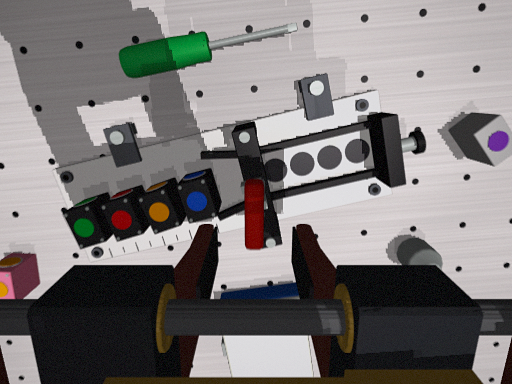

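View pics/s3.png

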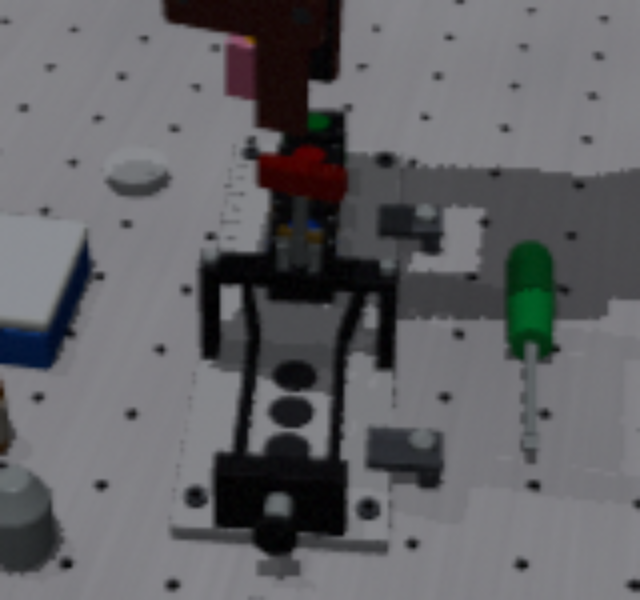

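```bash
python3 - <<'E'
from h import *
go(w(-47.5,0,130),tool(15,1))
E
```

```text
dp [ 0.0673 -0.5716 -0.2522] turn [ 0.0627  0.067  -0.4228] deg 77.9 t 5.2833
```

>>> jog_arm([
  {"dp": [0.03,-0.25,-0.05],"turn": [0.006,0.007,-0.042],"claw": 0.65},
  {"dp": [0.067,-0.57,-0.1],"turn": [0.012,0.013,-0.084],"claw": 0.65},
  {"dp": [0.067,-0.57,-0.25],"turn": [0.019,0.02,-0.126],"claw": 0.65},
  {"dp": [0.067,-0.57,-0.25],"turn": [0.025,0.027,-0.168],"claw": 0.65},
  {"dp": [0.067,-0.57,-0.25],"turn": [0.031,0.033,-0.21],"claw": 0.65},
  {"dp": [0.067,-0.57,-0.25],"turn": [0.038,0.04,-0.252],"claw": 0.65},
  {"dp": [0.067,-0.57,-0.25],"turn": [0.044,0.047,-0.294],"claw": 0.65},
  {"dp": [0.067,-0.57,-0.25],"turn": [0.05,0.053,-0.336],"claw": 0.65},
  {"dp": [0.067,-0.57,-0.25],"turn": [0.056,0.06,-0.378],"claw": 0.65},
  {"dp": [0.067,-0.57,-0.25],"turn": [0.0627,0.067,-0.4228],"claw": 0.65},
  {"dp": [0.067,-0.57,-0.25],"turn": [0.0627,0.067,-0.4228],"claw": 0.65},
  {"dp": [0.067,-0.57,-0.25],"turn": [0.0627,0.067,-0.4228],"claw": 0.65},
])

```text
t: 6.28
ee_pos: [583.7, -2.2, 138.5]
orientation: [-1.306, -0.091, 0.125]
ft_force: [0.4, 0.2, 0.4]
width: 56.8
```

```bash
python3 - <<'E'
from h import *
st();go(w(-47.5,0,60),tool(15,1));go(w(-47.5,0,17),tool(15,1))
d=cam("wrist");cv2.imwrite("pics/w4.png",d["img"][:,:,::-1]); dots(d)
E
```

```text
t 6.28 loc [-47.7   1.1 128.5] F [0.4 0.2 0.4] Fc [ 0.2 -0.5] M [-0.13 -0.11  0.01] w 56.8 q [-0.16  0.51  1.75  0.3   0.99 -0.48]
[[-0.005  0.26   0.966]
 [-1.     0.002 -0.006]
 [-0.003 -0.966  0.26 ]]
dp [ 0.0135  0.0044 -0.8568] turn [-0.0002 -0.001   0.0017] deg 0.4 t 6.2833
dp [ 0.0135  0.0044 -1.3943] turn [-0.0002 -0.001   0.0017] deg 0.4 t 6.2833
blue 395 [258.3 230.2] [-51.7  -1.7  40. ]
amber 390 [260.7 273.1] [-85.4  -3.5  40. ]
amber 62 [236.8 379.3] [-169.1   15.9   40. ]
green 354 [259.7 359.1] [-153.2   -2.3   40. ]
red 1602 [256.  157.3] [ 5.4 -0.3 40. ]
```

View pics/w4.png

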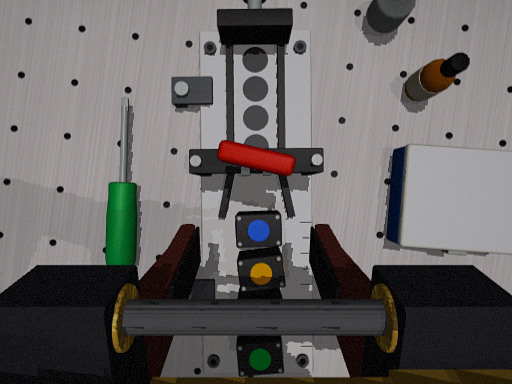

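>>> jog_arm([
  {"dp": [0.013,0.004,-0.4],"turn": [0,-0.001,0.0017],"claw": 0.65},
  {"dp": [0.013,0.004,-0.8],"turn": [0,-0.001,0.0017],"claw": 0.65},
  {"dp": [0.013,0.004,-0.9],"turn": [0,-0.001,0.0017],"claw": 0.65},
])

```text
t: 6.58
ee_pos: [582.0, -1.3, 62.6]
orientation: [-1.306, -0.1, 0.138]
ft_force: [-1.4, 0.9, 0.0]
width: 57.1
```

```bash
python3 - <<'E'
from h import *
st();go(w(-47.5,0.2,17),tool(15,1))
E
```

```text
t 6.58 loc [-46.5   2.7  52.6] F [-1.4  0.9  0. ] Fc [1.1 1.2] M [-0.1 -0.1 -0. ] w 57.1 q [-0.15  0.62  1.77  0.33  0.86 -0.54]
[[ 0.01   0.259  0.966]
 [-1.     0.007  0.008]
 [-0.004 -0.966  0.259]]
dp [ 0.0322 -0.0075 -0.4448] turn [-0.     -0.0014 -0.0031] deg 0.6 t 6.5833
```

>>> jog_arm([
  {"dp": [0.032,-0.007,-0.25],"turn": [0,-0.0014,-0.003],"claw": 0.65},
  {"dp": [0.032,-0.007,-0.445],"turn": [0,-0.0014,-0.003],"claw": 0.65},
  {"dp": [0.032,-0.007,-0.445],"turn": [0,-0.0014,-0.003],"claw": 0.55},
  {"dp": [0.032,-0.007,-0.445],"turn": [0,-0.0014,-0.003],"claw": 0.48},
  {"dp": [0.032,-0.007,-0.445],"turn": [0,-0.0014,-0.003],"claw": 0.44},
  {"dp": [0.032,-0.007,-0.445],"turn": [0,-0.0014,-0.003],"claw": 0.41},
  {"dp": [0.032,-0.007,-0.445],"turn": [0,-0.0014,-0.003],"claw": 0.38},
  {"dp": [0.032,-0.007,-0.445],"turn": [0,-0.0014,-0.003],"claw": 0.38},
  {"dp": [0.032,-0.007,-0.445],"turn": [0,-0.0014,-0.003],"claw": 0.38},
])

```text
t: 7.33
ee_pos: [585.7, -2.0, 28.4]
orientation: [-1.307, -0.1, 0.125]
ft_force: [0.6, -0.7, 6.6]
width: 35.7
```

```bash
python3 - <<'E'
from h import *
st();go(w(-47.5,0.2,17),tool(15,1));d=cam("wrist");cv2.imwrite("pics/w5.png",d["img"][:,:,::-1])
E
```

```text
t 7.33 loc [-47.7  -0.9  18.4] F [ 0.6 -0.7  6.6] Fc [-0.8 -0.5] M [ 0.09  0.04 -0.04] w 35.7 q [-0.15  0.68  1.77  0.35  0.8  -0.57]
[[ 0.     0.258  0.966]
 [-1.    -0.002  0.001]
 [ 0.003 -0.966  0.258]]
dp [-0.014   0.0006 -0.017 ] turn [ 0.      0.0008 -0.    ] deg 0.2 t 7.3333
```

View pics/w5.png

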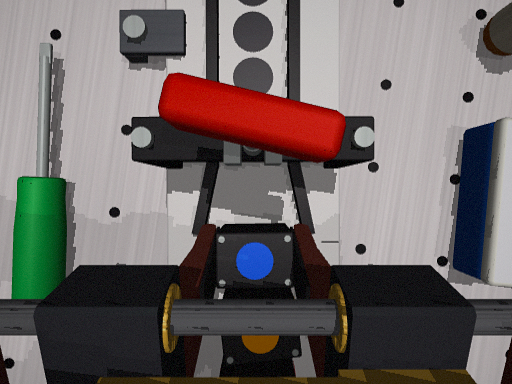

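>>> jog_arm([
  {"dp": [-0.015,-0.002,0],"turn": [0,0,0],"claw": 0.38},
  {"dp": [-0.015,-0.002,0],"turn": [0,0,0],"claw": 0.38},
  {"dp": [-0.015,-0.002,0],"turn": [0,0,0],"claw": 0.5},
  {"dp": [-0.015,-0.002,-0.01],"turn": [0,0,0],"claw": 0.68},
  {"dp": [-0.015,-0.002,-0.01],"turn": [0,0,0],"claw": 0.68},
  {"dp": [0.017,-0.214,-0.01],"turn": [0,0,0],"claw": 0.68},
  {"dp": [0.049,-0.426,-0.01],"turn": [0,0,0],"claw": 0.68},
  {"dp": [0.049,-0.426,-0.01],"turn": [0,0,0],"claw": 0.68},
])

```text
t: 8.05
ee_pos: [590.4, -38.1, 27.5]
orientation: [-1.308, -0.1, 0.123]
ft_force: [-0.4, -0.6, 0.3]
width: 59.8
```

```bash
python3 - <<'E'
from h import *
st();go(w(-82,0.2,17),tool(15,1));d=cam("wrist");cv2.imwrite("pics/w6.png",d["img"][:,:,::-1]);dots(d)
E
```

```text
t 8.05 loc [-84.2  -0.2  17.5] F [-0.4 -0.6  0.3] Fc [-0.5  0.5] M [-0.2  -0.05 -0.07] w 59.8 q [-0.21  0.69  1.75  0.34  0.82 -0.61]
[[-0.001  0.257  0.966]
 [-1.    -0.004 -0.   ]
 [ 0.003 -0.966  0.257]]
dp [-0.009   0.0265 -0.0062] turn [0.0003 0.0012 0.0004] deg 0.2 t 8.05
blue 1147 [253.3 179.7] [-51.2   0.2  40. ]
amber 259 [233.4  26.1] [18.1  9.1 40. ]
amber 272 [274.4  35.6] [13.8 -9.4 40. ]
amber 1160 [261.3 254.4] [-85.2  -3.4  40. ]
amber 49 [293.9 378.7] [-142.2  -18.2   40. ]
amber 39 [226.9 378.7] [-142.1   12.4   40. ]
red 310 [260.1 339.6] [-124.1   -2.8   40. ]
```

View pics/w6.png

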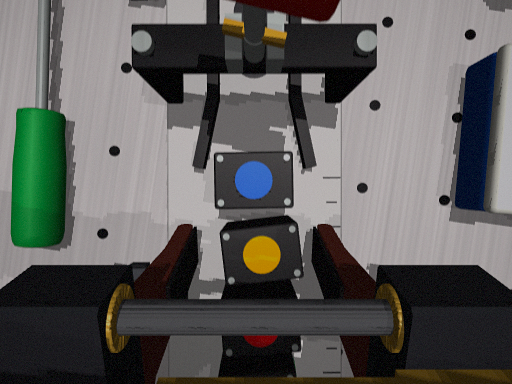

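>>> jog_arm([
  {"dp": [-0.006,0.026,-0.006],"turn": [0,0.001,0],"claw": 0.6},
  {"dp": [-0.006,0.026,-0.006],"turn": [0,0.001,0],"claw": 0.52},
  {"dp": [-0.006,0.026,-0.006],"turn": [0,0.001,0],"claw": 0.47},
  {"dp": [-0.006,0.026,-0.006],"turn": [0,0.001,0],"claw": 0.43},
  {"dp": [-0.006,0.026,-0.006],"turn": [0,0.001,0],"claw": 0.38},
  {"dp": [-0.006,0.026,-0.006],"turn": [0,0.001,0],"claw": 0.38},
  {"dp": [-0.006,0.026,-0.006],"turn": [0,0.001,0],"claw": 0.38},
  {"dp": [-0.006,0.026,-0.006],"turn": [0,0.001,0],"claw": 0.38},
])

```text
t: 8.77
ee_pos: [589.3, -34.7, 27.0]
orientation: [-1.306, -0.096, 0.126]
ft_force: [0.9, 1.2, 1.2]
width: 36.1
```

```bash
python3 - <<'E'
from h import *
st();go(w(-82,0,17),tool(15,1));go(w(-115,0,17),tool(15,1))
E
```

```text
t 8.77 loc [-80.7   0.3  17. ] F [0.9 1.2 1.2] Fc [ 1.1 -1. ] M [ 0.02 -0.06 -0.01] w 36.1 q [-0.21  0.69  1.75  0.34  0.82 -0.6 ]
[[-0.002  0.259  0.966]
 [-1.     0.    -0.002]
 [-0.    -0.966  0.259]]
dp [ 0.0067 -0.0158  0.0002] turn [-0.     -0.0002  0.0005] deg 0.1 t 8.7667
dp [ 6.790e-02 -4.237e-01  2.000e-04] turn [-0.     -0.0002  0.0005] deg 0.1 t 8.7667
```

>>> jog_arm([
  {"dp": [0.004,0,0],"turn": [0,0,0],"claw": 0.5},
  {"dp": [0.004,0,0],"turn": [0,0,0],"claw": 0.68},
  {"dp": [0.004,0,0],"turn": [0,0,0],"claw": 0.68},
  {"dp": [0.036,-0.21,0],"turn": [0,0,0],"claw": 0.68},
  {"dp": [0.067,-0.42,0],"turn": [0,0,0],"claw": 0.68},
  {"dp": [0.067,-0.42,0],"turn": [0,0,0],"claw": 0.6},
  {"dp": [0.067,-0.42,0],"turn": [0,0,0],"claw": 0.52},
  {"dp": [0.067,-0.42,0],"turn": [0,0,0],"claw": 0.47},
  {"dp": [0.067,-0.42,0],"turn": [0,0,0],"claw": 0.43},
  {"dp": [0.067,-0.42,0],"turn": [0,0,0],"claw": 0.38},
  {"dp": [0.067,-0.42,0],"turn": [0,0,0],"claw": 0.38},
  {"dp": [0.067,-0.42,0],"turn": [0,0,0],"claw": 0.38},
])

```text
t: 9.77
ee_pos: [594.6, -67.8, 27.0]
orientation: [-1.306, -0.096, 0.127]
ft_force: [0.8, 0.3, 0.3]
width: 36.2
```

```bash
python3 - <<'E'
from h import *
st();go(w(-115,0,17),tool(15,1));go(w(-149,0,17),tool(15,1))
d=cam("wrist");cv2.imwrite("pics/w7.png",d["img"][:,:,::-1]);dots(d)
E
```

```text
t 9.77 loc [-1.142e+02  1.000e-01  1.700e+01] F [0.8 0.3 0.3] Fc [ 0.2 -0.8] M [-0.02 -0.12  0.02] w 36.2 q [-0.26  0.7   1.72  0.32  0.85 -0.63]
[[-0.001  0.259  0.966]
 [-1.     0.    -0.001]
 [-0.001 -0.966  0.259]]
dp [ 0.0024 -0.0103  0.0001] turn [-0.0001 -0.0002  0.0003] deg 0.1 t 9.7667
dp [ 6.540e-02 -4.306e-01  1.000e-04] turn [-0.0001 -0.0002  0.0003] deg 0.1 t 9.7667
blue 1150 [253.7 113.4] [-51.3   0.2  40. ]
amber 1148 [254.2 188.2] [-85.  -0.  40.]
amber 48 [205.3 379.1] [-172.    22.4   40. ]
amber 53 [273.3 379.3] [-172.1   -8.6   40. ]
green 623 [258.9 344.4] [-156.1   -2.    40. ]
red 1158 [254.3 261.3] [-118.2   -0.    40. ]
```

View pics/w7.png

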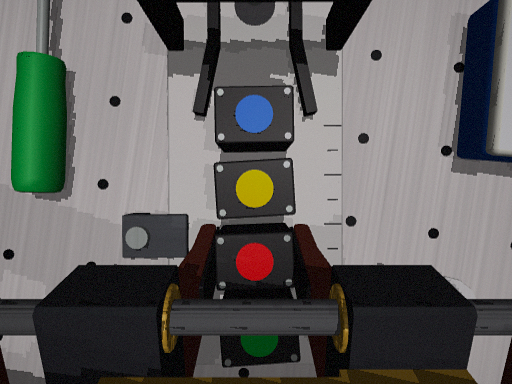

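>>> jog_arm([
  {"dp": [0,0,0],"turn": [0,0,0],"claw": 0.2},
  {"dp": [0,0,0],"turn": [0,0,0],"claw": 0.2},
  {"dp": [0,0,0],"turn": [0,0,0],"claw": 0.2},
])

```text
t: 10.07
ee_pos: [594.5, -67.7, 27.0]
orientation: [-1.306, -0.096, 0.127]
ft_force: [0.1, 0.8, 0.3]
width: 36.2
```

```bash
python3 - <<'E'
from h import *
st();go(w(-149,0,17),tool(15,1))
d=cam("wrist");cv2.imwrite("pics/w8.png",cv2.resize(d["img"][60:370,170:340,::-1],None,fx=1.9,fy=1.9));dots(d)
E
```

```text
t 10.07 loc [-1.141e+02  1.000e-01  1.700e+01] F [0.1 0.8 0.3] Fc [ 0.7 -0.2] M [-0.02 -0.13 -0.04] w 36.2 q [-0.26  0.7   1.72  0.32  0.85 -0.63]
[[-0.001  0.259  0.966]
 [-1.     0.001 -0.001]
 [-0.001 -0.966  0.259]]
dp [ 6.660e-02 -4.314e-01  2.000e-04] turn [-0.0001 -0.0003  0.0003] deg 0.1 t 10.0667
blue 1151 [253.8 113.5] [-51.2   0.2  40. ]
amber 1146 [254.3 188.3] [-85.   0.  40.]
amber 61 [273.  379.3] [-172.    -8.4   40. ]
amber 53 [204.6 379.2] [-171.9   22.8   40. ]
green 628 [258.9 344.5] [-156.   -2.   40.]
red 1157 [254.3 261.3] [-1.181e+02  1.000e-01  4.000e+01]
```

View pics/w8.png

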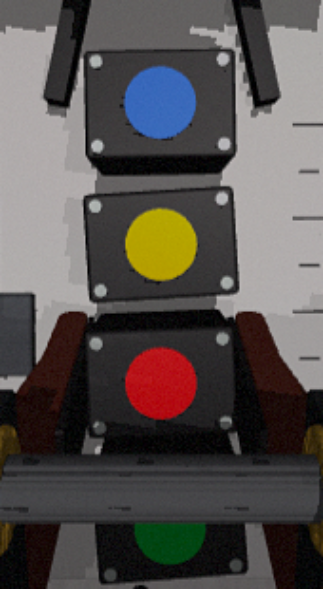

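>>> jog_arm([
  {"dp": [0.001,0,0],"turn": [0,0,0],"claw": 0.5},
  {"dp": [0.001,0,0],"turn": [0,0,0],"claw": 0.68},
  {"dp": [0.001,0,0],"turn": [0,0,0],"claw": 0.68},
  {"dp": [0.033,-0.21,0],"turn": [0,0,0],"claw": 0.68},
  {"dp": [0.066,-0.425,0],"turn": [0,0,0],"claw": 0.68},
  {"dp": [0.066,-0.43,0],"turn": [0,0,0],"claw": 0.6},
  {"dp": [0.066,-0.43,0],"turn": [0,0,0],"claw": 0.52},
  {"dp": [0.066,-0.43,0],"turn": [0,0,0],"claw": 0.47},
  {"dp": [0.066,-0.43,0],"turn": [0,0,0],"claw": 0.43},
  {"dp": [0.066,-0.43,0],"turn": [0,0,0],"claw": 0.38},
  {"dp": [0.066,-0.43,0],"turn": [0,0,0],"claw": 0.3},
  {"dp": [0.066,-0.43,0],"turn": [0,0,0],"claw": 0.3},
])

```text
t: 11.12
ee_pos: [599.6, -101.8, 26.9]
orientation: [-1.306, -0.096, 0.127]
ft_force: [-0.4, -0.4, -0.0]
width: 36.4
```

```bash
python3 - <<'E'
from h import *
st();go(w(-149,0,17),tool(15,1))
d=cam("wrist");cv2.imwrite("pics/w9.png",cv2.resize(d["img"][0:310,170:340,::-1],None,fx=1.9,fy=1.9));dots(d)
E
```

```text
t 11.12 loc [-148.5    0.2   16.9] F [-0.4 -0.4 -0. ] Fc [-0.4  0.4] M [-0.17 -0.08 -0.  ] w 36.4 q [-0.31  0.72  1.69  0.31  0.88 -0.67]
[[-0.001  0.26   0.966]
 [-1.     0.001 -0.001]
 [-0.001 -0.966  0.26 ]]
dp [ 0.0029 -0.0056  0.001 ] turn [-0.0002 -0.0004  0.0002] deg 0.1 t 11.1167
blue 1177 [253.7  36.1] [-51.    0.2  40. ]
amber 1159 [254.2 111.4] [-84.7   0.   40. ]
green 1149 [254.2 259.4] [-1.517e+02  1.000e-01  4.000e+01]
red 1150 [254.5 184.8] [-1.179e+02 -1.000e-01  4.000e+01]
```

View pics/w9.png

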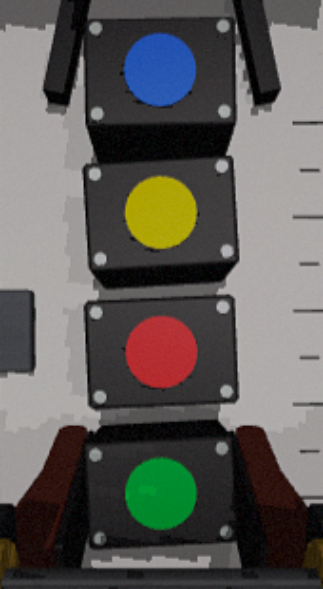

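>>> jog_arm([
  {"dp": [0,0,0],"turn": [0,0,0],"claw": 0.5},
  {"dp": [0,0,0],"turn": [0,0,0],"claw": 0.6},
  {"dp": [0,0,0.05],"turn": [0,0,0],"claw": 0.6},
  {"dp": [0,0,0.5],"turn": [0,0,0],"claw": 0.6},
  {"dp": [0,0,0.7],"turn": [0,0,0],"claw": 0.3},
  {"dp": [0,0,0.7],"turn": [0,0,0],"claw": 0.0},
])

```text
t: 11.67
ee_pos: [602.1, -102.5, 86.8]
orientation: [-1.308, -0.101, 0.123]
ft_force: [0.4, -0.6, 0.0]
width: 42.8
```

```bash
python3 - <<'E'
from h import *
st();go(w(-187,0.,60),tool(40,1));go(w(-187,0,10.6),tool(40,1))
d=cam("top");cv2.imwrite("pics/t9.png",cv2.resize(d["img"][145:245,165:365,::-1],None,fx=4,fy=4));dots(d)
E
```

```text
t 11.67 loc [-149.6   -2.2   76.8] F [ 0.4 -0.6  0. ] Fc [-0.6 -0.3] M [-0.15 -0.13 -0.02] w 42.8 q [-0.31  0.63  1.68  0.29  0.97 -0.63]
[[-0.001  0.257  0.966]
 [-1.    -0.005  0.   ]
 [ 0.004 -0.966  0.257]]
dp [ 0.0416 -0.4665 -0.2099] turn [0.1377 0.022  0.0006] deg 25.1 t 11.6667
dp [ 0.0416 -0.4665 -0.8274] turn [0.1377 0.022  0.0006] deg 25.1 t 11.6667
blue 71 [283.1 191.1] [-50.5   0.2  40. ]
amber 79 [302.2 188.6] [-84.2   0.3  40. ]
green 79 [339.6 183.6] [-1.504e+02  1.000e-01  4.000e+01]
red 186 [254.1 194.1] [ 0.6 -1.2 40. ]
red 78 [320.6 186.2] [-116.8    0.2   40. ]
```

>>> jog_arm([
  {"dp": [0.02,-0.23,0],"turn": [0.03,0.005,0],"claw": 0.0},
  {"dp": [0.042,-0.47,-0.1],"turn": [0.065,0.011,0],"claw": 0.0},
  {"dp": [0.042,-0.47,-0.2],"turn": [0.1,0.016,0],"claw": 0.0},
  {"dp": [0.042,-0.47,-0.2],"turn": [0.1377,0.022,0],"claw": 0.0},
  {"dp": [0.042,-0.47,-0.2],"turn": [0.1377,0.022,0],"claw": 0.0},
  {"dp": [0.042,-0.47,-0.2],"turn": [0.1377,0.022,0],"claw": 0.0},
])

```text
t: 12.22
ee_pos: [603.3, -140.6, 66.4]
orientation: [-0.871, -0.058, 0.139]
ft_force: [0.0, 0.6, -0.6]
width: 1.2
```

```bash
python3 - <<'E'
from h import *
st();go(w(-187,0,10.6),tool(40,1));go(w(-173,0,10.6),tool(40,1))
d=cam("wrist");cv2.imwrite("pics/w10.png",d["img"][:,:,::-1]);dots(d)
E
```

```text
t 12.22 loc [-187.4    2.3   56.4] F [ 0.   0.6 -0.6] Fc [ 0.6 -0.1] M [-0.25 -0.09  0.03] w 1.2 q [-0.51  0.83  1.49  0.55  1.33 -0.93]
[[-0.003  0.643  0.766]
 [-1.     0.002 -0.006]
 [-0.006 -0.766  0.643]]
dp [ 0.0272  0.0097 -0.5731] turn [ 0.0001 -0.0018  0.001 ] deg 0.4 t 12.2167
dp [ 0.0012  0.1828 -0.5731] turn [ 0.0001 -0.0018  0.001 ] deg 0.4 t 12.2167
blue 354 [256.8  67.5] [-50.1  -0.   40. ]
amber 426 [257.4 104.6] [-83.8  -0.2  40. ]
green 600 [258.3 192.9] [-150.7   -0.3   40. ]
red 509 [257.9 145.5] [-116.9   -0.3   40. ]
```

View pics/w10.png

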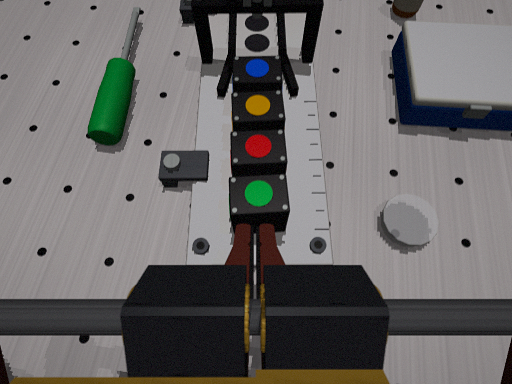

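>>> jog_arm([
  {"dp": [0.015,0.005,-0.3],"turn": [0,-0.0018,0.001],"claw": 0.0},
  {"dp": [0.027,0.01,-0.57],"turn": [0,-0.0018,0.001],"claw": 0.0},
  {"dp": [0.027,0.01,-0.575],"turn": [0,-0.0018,0.001],"claw": 0.0},
  {"dp": [0.027,0.01,-0.575],"turn": [0,-0.0018,0.001],"claw": 0.0},
])

```text
t: 12.6
ee_pos: [605.5, -137.4, 22.0]
orientation: [-0.873, -0.067, 0.142]
ft_force: [0.1, -0.0, 0.5]
width: 0.6
```

```bash
python3 - <<'E'
from h import *
st();go(w(-187,0,10.6),tool(40,1));go(w(-140,0,10.6),tool(40,1))
E
```

```text
t 12.60 loc [-184.6   -0.4   12. ] F [ 0.1 -0.   0.5] Fc [-0.  -0.1] M [-0.3  -0.1  -0.02] w 0.6 q [-0.5   0.9   1.49  0.56  1.28 -0.96]
[[ 0.004  0.641  0.768]
 [-1.     0.002  0.003]
 [ 0.    -0.768  0.641]]
dp [-0.0006 -0.0309 -0.018 ] turn [ 0.0007  0.0002 -0.0011] deg 0.2 t 12.6
dp [-0.0877  0.5501 -0.018 ] turn [ 0.0007  0.0002 -0.0011] deg 0.2 t 12.6
```

>>> jog_arm([
  {"dp": [-0.01,0.037,-0.01],"turn": [0.0007,0,-0.001],"claw": 0.0},
  {"dp": [-0.016,0.075,-0.015],"turn": [0.0007,0,-0.001],"claw": 0.0},
  {"dp": [-0.022,0.113,-0.015],"turn": [0.0007,0,-0.001],"claw": 0.0},
  {"dp": [-0.028,0.151,-0.015],"turn": [0.0007,0,-0.001],"claw": 0.0},
  {"dp": [-0.033,0.188,-0.015],"turn": [0.0007,0,-0.001],"claw": 0.0},
  {"dp": [-0.039,0.226,-0.015],"turn": [0.0007,0,-0.001],"claw": 0.0},
  {"dp": [-0.045,0.264,-0.015],"turn": [0.0007,0,-0.001],"claw": 0.0},
  {"dp": [-0.05,0.301,-0.015],"turn": [0.0007,0,-0.001],"claw": 0.0},
  {"dp": [-0.056,0.339,-0.015],"turn": [0.0007,0,-0.001],"claw": 0.0},
  {"dp": [-0.062,0.377,-0.015],"turn": [0.0007,0,-0.001],"claw": 0.0},
  {"dp": [-0.067,0.415,-0.015],"turn": [0.0007,0,-0.001],"claw": 0.0},
  {"dp": [-0.073,0.4525,-0.015],"turn": [0.0007,0,-0.001],"claw": 0.0},
])

```text
t: 13.6
ee_pos: [599.8, -101.2, 20.9]
orientation: [-0.872, -0.066, 0.139]
ft_force: [0.7, -2.8, 2.4]
width: 0.8
```

```bash
python3 - <<'E'
from h import *
st();go(w(-148,0,10.6),tool(40,1));go(w(-118,0,10.6),tool(40,1))
d=cam("wrist");cv2.imwrite("pics/w11.png",cv2.resize(d["img"][0:250,170:340,::-1],None,fx=2.4,fy=2.4));dots(d)
E
```

```text
t 13.60 loc [-148.    -0.2   10.9] F [ 0.7 -2.8  2.4] Fc [-2.8 -0.3] M [-0.48 -0.1   0.07] w 0.8 q [-0.46  0.88  1.54  0.59  1.23 -0.96]
[[ 0.     0.642  0.766]
 [-1.    -0.001  0.001]
 [ 0.001 -0.766  0.642]]
dp [-0.0023 -0.0006 -0.0042] turn [ 0.0001  0.0004 -0.    ] deg 0.1 t 13.6
dp [-0.0579  0.3702 -0.0042] turn [ 0.0001  0.0004 -0.    ] deg 0.1 t 13.6
blue 574 [253.8  57.3] [-47.7   0.   40. ]
amber 687 [254.9  94.1] [-73.9  -0.6  40. ]
green 972 [254.4 182.8] [-126.3   -0.3   40. ]
red 815 [254.5 135.6] [-100.1   -0.4   40. ]
red 561 [241.1 248.1] [-157.6    5.4   40. ]
red 565 [267.7 248.3] [-157.7   -6.    40. ]
```

View pics/w11.png

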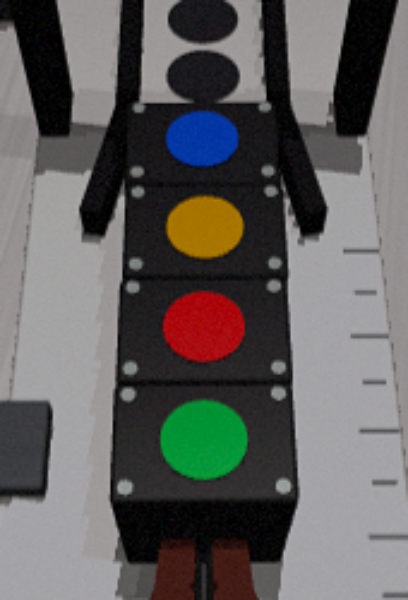

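>>> jog_arm([
  {"dp": [-0.008,0.041,-0.003],"turn": [0,0,0],"claw": 0.0},
  {"dp": [-0.014,0.082,-0.003],"turn": [0,0,0],"claw": 0.0},
  {"dp": [-0.021,0.124,-0.003],"turn": [0,0,0],"claw": 0.0},
  {"dp": [-0.027,0.165,-0.003],"turn": [0,0,0],"claw": 0.0},
  {"dp": [-0.033,0.206,-0.003],"turn": [0,0,0],"claw": 0.0},
  {"dp": [-0.039,0.247,-0.003],"turn": [0,0,0],"claw": 0.0},
  {"dp": [-0.045,0.288,-0.003],"turn": [0,0,0],"claw": 0.0},
  {"dp": [-0.051,0.33,-0.003],"turn": [0,0,0],"claw": 0.0},
  {"dp": [-0.058,0.371,-0.003],"turn": [0,0,0],"claw": 0.0},
  {"dp": [-0.064,0.412,-0.003],"turn": [0,0,0],"claw": 0.0},
  {"dp": [-0.07,0.453,-0.003],"turn": [0,0,0],"claw": 0.0},
  {"dp": [-0.076,0.494,-0.003],"turn": [0,0,0],"claw": 0.0},
])

```text
t: 14.65
ee_pos: [593.5, -60.8, 20.7]
orientation: [-0.871, -0.066, 0.139]
ft_force: [1.1, -4.4, 3.3]
width: 0.6
```

```bash
python3 - <<'E'
from h import *
st();go(w(-108,0,10.6),tool(40,1));go(w(-63,0,10.6),tool(40,1))
d=cam("wrist");cv2.imwrite("pics/w12.png",cv2.resize(d["img"][0:250,170:340,::-1],None,fx=2.4,fy=2.4));dots(d)
E
```

```text
t 14.65 loc [-107.     0.    10.7] F [ 1.1 -4.4  3.3] Fc [-4.5 -0.4] M [-0.44 -0.1   0.05] w 0.6 q [-0.41  0.86  1.6   0.63  1.19 -0.95]
[[ 0.     0.643  0.766]
 [-1.    -0.     0.001]
 [ 0.001 -0.766  0.643]]
dp [ 0.0023 -0.0119 -0.0015] turn [ 0.      0.0003 -0.0001] deg 0.1 t 14.65
dp [-0.0811  0.5444 -0.0015] turn [ 0.      0.0003 -0.0001] deg 0.1 t 14.65
blue 531 [256.   57.6] [-7.2 -1.  40. ]
amber 686 [256.6  93.9] [-33.   -1.2  40. ]
amber 269 [248.5 317.2] [-144.7    2.2   40. ]
amber 265 [260.5 317.5] [-144.8   -2.5   40. ]
amber 3552 [235.7 378. ] [-165.8    6.8   40. ]
green 985 [254.8 182.6] [-85.4  -0.3  40. ]
red 814 [255.5 135.4] [-59.2  -0.6  40. ]
red 586 [241.1 248.2] [-116.7    5.6   40. ]
red 603 [268.  248.3] [-116.8   -5.9   40. ]
```

View pics/w12.png

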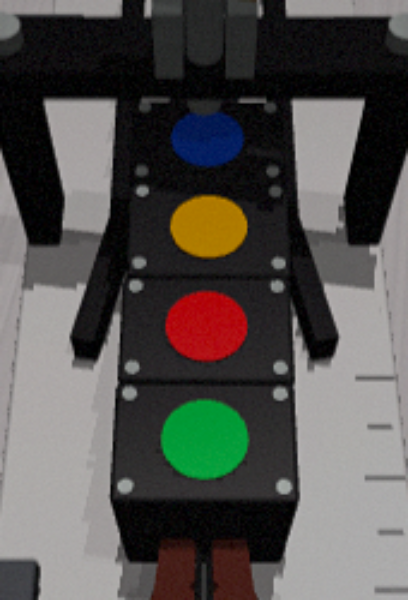

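>>> jog_arm([
  {"dp": [-0.006,0.045,-0.002],"turn": [0,0,0],"claw": 0.0},
  {"dp": [-0.012,0.09,-0.002],"turn": [0,0,0],"claw": 0.0},
  {"dp": [-0.019,0.136,-0.002],"turn": [0,0,0],"claw": 0.0},
  {"dp": [-0.025,0.181,-0.002],"turn": [0,0,0],"claw": 0.0},
  {"dp": [-0.031,0.227,-0.002],"turn": [0,0,0],"claw": 0.0},
  {"dp": [-0.037,0.272,-0.002],"turn": [0,0,0],"claw": 0.0},
  {"dp": [-0.044,0.318,-0.002],"turn": [0,0,0],"claw": 0.0},
  {"dp": [-0.05,0.363,-0.002],"turn": [0,0,0],"claw": 0.0},
  {"dp": [-0.056,0.409,-0.002],"turn": [0,0,0],"claw": 0.0},
  {"dp": [-0.062,0.454,-0.002],"turn": [0,0,0],"claw": 0.0},
  {"dp": [-0.069,0.5,-0.002],"turn": [0,0,0],"claw": 0.0},
  {"dp": [-0.075,0.545,-0.002],"turn": [0,0,0],"claw": 0.0},
])

```text
t: 15.7
ee_pos: [587.2, -16.2, 20.5]
orientation: [-0.871, -0.066, 0.14]
ft_force: [0.9, -2.4, 2.4]
width: 0.4
```

```bash
python3 - <<'E'
from h import *
st();go(w(-19,-.5,10.6),tool(40,1))
d=cam("wrist");cv2.imwrite("pics/w13.png",cv2.resize(d["img"][0:250,170:340,::-1],None,fx=2.4,fy=2.4));dots(d)
E
```

```text
t 15.70 loc [-62.   -0.3  10.5] F [ 0.9 -2.4  2.4] Fc [-2.5 -0.6] M [-0.48 -0.16  0.02] w 0.4 q [-0.35  0.84  1.65  0.67  1.14 -0.94]
[[ 0.001  0.643  0.766]
 [-1.     0.     0.001]
 [ 0.    -0.766  0.643]]
dp [-0.0769  0.5317  0.0016] turn [-0.0001  0.0001 -0.0003] deg 0.1 t 15.7
blue 27 [264.4  50.1] [43.4 -6.1 40. ]
amber 150 [236.5  54.8] [39.8  9.8 40. ]
amber 152 [270.8  61.5] [34.8 -9.6 40. ]
amber 285 [248.5 317. ] [-99.6   1.9  40. ]
amber 266 [260.5 317.1] [-99.6  -2.8  40. ]
amber 3574 [235.  377.9] [-120.8    6.7   40. ]
green 982 [254.9 182.3] [-40.4  -0.6  40. ]
red 791 [255.6 135.3] [-14.2  -1.   40. ]
red 677 [241.4 249.1] [-72.2   5.1  40. ]
red 660 [267.7 249.6] [-72.4  -6.1  40. ]
```

View pics/w13.png

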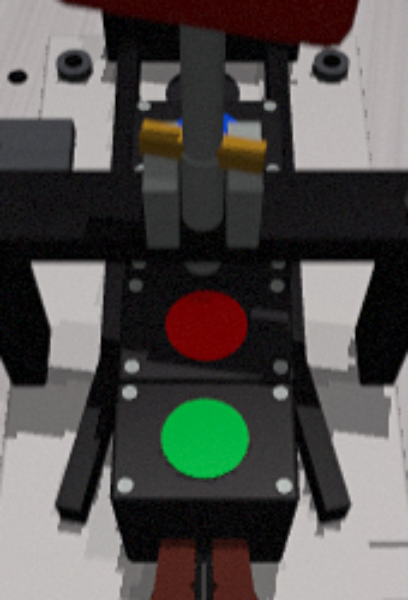

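>>> jog_arm([
  {"dp": [-0.006,0.044,0],"turn": [0,0,0],"claw": 0.0},
  {"dp": [-0.012,0.088,0],"turn": [0,0,0],"claw": 0.0},
  {"dp": [-0.019,0.133,0],"turn": [0,0,0],"claw": 0.0},
  {"dp": [-0.025,0.177,0],"turn": [0,0,0],"claw": 0.0},
  {"dp": [-0.031,0.222,0],"turn": [0,0,0],"claw": 0.0},
  {"dp": [-0.037,0.266,0],"turn": [0,0,0],"claw": 0.0},
  {"dp": [-0.043,0.31,0],"turn": [0,0,0],"claw": 0.0},
  {"dp": [-0.049,0.355,0],"turn": [0,0,0],"claw": 0.0},
  {"dp": [-0.056,0.399,0],"turn": [0,0,0],"claw": 0.0},
  {"dp": [-0.062,0.443,0],"turn": [0,0,0],"claw": 0.0},
  {"dp": [-0.068,0.488,0],"turn": [0,0,0],"claw": 0.0},
  {"dp": [-0.074,0.532,0],"turn": [0,0,0],"claw": 0.0},
])

```text
t: 16.75
ee_pos: [580.9, 27.5, 20.5]
orientation: [-0.87, -0.065, 0.14]
ft_force: [0.2, -3.4, 0.7]
width: 0.4
```

```bash
python3 - <<'E'
from h import *
st();go(w(-1.5,-.5,10.6),tool(40,1))
d=cam("wrist");cv2.imwrite("pics/w14.png",cv2.resize(d["img"][0:250,170:340,::-1],None,fx=2.4,fy=2.4));dots(d)
E
```

```text
t 16.75 loc [-17.9  -0.6  10.5] F [ 0.2 -3.4  0.7] Fc [-3.3  0.3] M [-0.49 -0.11 -0.02] w 0.4 q [-0.29  0.82  1.69  0.72  1.09 -0.93]
[[ 0.001  0.643  0.765]
 [-1.     0.001  0.001]
 [-0.    -0.765  0.643]]
dp [-0.0314  0.2027  0.0014] turn [-0.0003 -0.0001 -0.0004] deg 0.1 t 16.75
blue 138 [257.4  48.7] [88.5 -2.4 40. ]
amber 277 [233.3 147. ] [23.   9.7 40. ]
amber 299 [271.9 154.9] [18.5 -9.2 40. ]
amber 296 [248.5 316.9] [-55.5   1.6  40. ]
amber 281 [260.4 316.9] [-55.5  -3.2  40. ]
amber 3585 [233.8 377.9] [-76.7   6.8  40. ]
green 100 [255.  195.5] [-3. -1. 40.]
red 9646 [253.6  82.3] [63.9 -0.2 40. ]
red 116 [266.4 131.9] [31.9 -6.7 40. ]
red 41 [240.9 132.5] [31.5  6.1 40. ]
red 467 [240.6 256.1] [-31.2   5.1  40. ]
red 433 [268.3 257.1] [-31.6  -6.7  40. ]
```

View pics/w14.png

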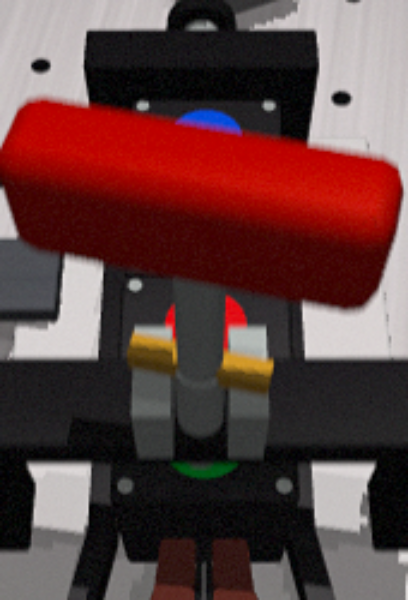

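>>> jog_arm([
  {"dp": [-0.004,0.03,0],"turn": [0,0,0],"claw": 0.0},
  {"dp": [-0.009,0.06,0],"turn": [0,0,0],"claw": 0.0},
  {"dp": [-0.013,0.09,0],"turn": [0,0,0],"claw": 0.0},
  {"dp": [-0.018,0.12,0],"turn": [0,0,0],"claw": 0.0},
  {"dp": [-0.022,0.15,0],"turn": [0,0,0],"claw": 0.0},
  {"dp": [-0.026,0.17,0],"turn": [0,0,0],"claw": 0.0},
])

```text
t: 17.3
ee_pos: [578.5, 42.0, 20.5]
orientation: [-0.87, -0.065, 0.141]
ft_force: [0.6, -1.6, 0.4]
width: 0.4
```

```bash
python3 - <<'E'
from h import *
st()
E
```

```text
t 17.30 loc [-3.2 -0.3 10.5] F [ 0.6 -1.6  0.4] Fc [-1.6 -0.4] M [-0.51 -0.13  0.02] w 0.4 q [-0.27  0.82  1.71  0.73  1.08 -0.93]
[[ 0.002  0.644  0.765]
 [-1.     0.001  0.001]
 [-0.    -0.765  0.644]]
```

Slow final feel-in: 1 mm per row.

>>> jog_arm([
  {"dp": [-0.002,0.012,0],"turn": [0,0,0],"claw": 0.0},
  {"dp": [-0.004,0.024,0],"turn": [0,0,0],"claw": 0.0},
  {"dp": [-0.005,0.036,0],"turn": [0,0,0],"claw": 0.0},
  {"dp": [-0.005,0.036,0],"turn": [0,0,0],"claw": 0.0},
])

```text
t: 17.63
ee_pos: [578.6, 43.1, 20.5]
orientation: [-0.873, -0.067, 0.14]
ft_force: [-1.0, -13.1, 4.3]
width: 0.4
```

```bash
python3 - <<'E'
from h import *
st()
d=cam("side");cv2.imwrite("pics/s15.png",cv2.resize(d["img"][160:280,230:330,::-1],None,fx=5,fy=5,interpolation=cv2.INTER_CUBIC))
E
```

```text
t 17.63 loc [-2.2 -0.6 10.5] F [ -1.  -13.1   4.3] Fc [-12.9   2.9] M [-1.43  0.15  0.37] w 0.4 q [-0.27  0.82  1.71  0.73  1.07 -0.93]
[[ 0.002  0.641  0.767]
 [-1.     0.     0.002]
 [ 0.001 -0.767  0.641]]
```

View pics/s15.png

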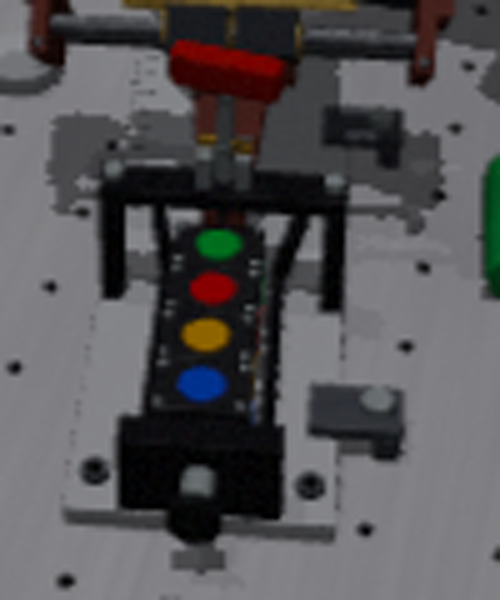

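>>> jog_arm([
  {"dp": [0.03,-0.2,0],"turn": [0,0,0],"claw": 0.0},
  {"dp": [0.075,-0.5,0],"turn": [0,0,0],"claw": 0.0},
  {"dp": [0.12,-0.8,0.2],"turn": [0,0,0],"claw": 0.0},
  {"dp": [0.145,-0.965,0.6],"turn": [0,0,0],"claw": 0.2},
  {"dp": [0.145,-0.965,1.0],"turn": [0,0,0],"claw": 0.45},
  {"dp": [0.145,-0.965,1.0],"turn": [0,0,0],"claw": 0.45},
])

```text
t: 18.18
ee_pos: [593.0, -35.5, 105.4]
orientation: [-0.874, -0.072, 0.136]
ft_force: [0.9, -0.3, -0.1]
width: 17.3
```

```bash
python3 - <<'E'
from h import *
st();go(w(-70,0,150),tool(0,1,1.336))
d=cam("wrist");cv2.imwrite("pics/w16.png",d["img"][:,:,::-1])
E
```

```text
t 18.18 loc [-82.   -3.2  95.4] F [ 0.9 -0.3 -0.1] Fc [-0.4 -0.9] M [-0.26 -0.13 -0.  ] w 17.3 q [-0.38  0.72  1.63  0.63  1.25 -0.87]
[[ 0.     0.64   0.768]
 [-1.    -0.006  0.005]
 [ 0.007 -0.768  0.64 ]]
dp [-0.062   0.1427  0.682 ] turn [-0.1645 -0.1716  0.4061] deg 84.7 t 18.1833
```

View pics/w16.png

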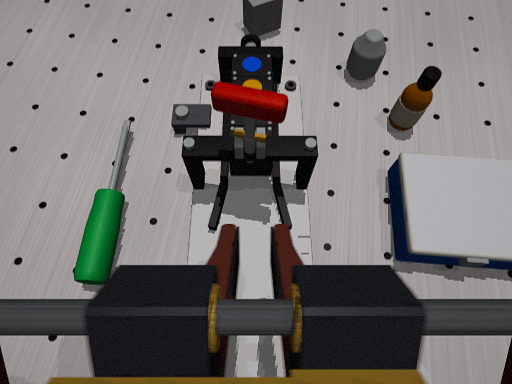

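>>> jog_arm([
  {"dp": [-0.03,0.07,0.35],"turn": [-0.0137,-0.0143,0.0338],"claw": 0.45},
  {"dp": [-0.062,0.143,0.68],"turn": [-0.0274,-0.0286,0.0677],"claw": 0.45},
  {"dp": [-0.062,0.143,0.68],"turn": [-0.0411,-0.0429,0.1015],"claw": 0.45},
  {"dp": [-0.062,0.143,0.68],"turn": [-0.0548,-0.0572,0.1354],"claw": 0.45},
  {"dp": [-0.062,0.143,0.68],"turn": [-0.0685,-0.0715,0.1692],"claw": 0.45},
  {"dp": [-0.062,0.143,0.68],"turn": [-0.0822,-0.0858,0.203],"claw": 0.45},
  {"dp": [-0.062,0.143,0.68],"turn": [-0.096,-0.1001,0.2369],"claw": 0.45},
  {"dp": [-0.062,0.143,0.68],"turn": [-0.1097,-0.1144,0.2707],"claw": 0.45},
  {"dp": [-0.062,0.143,0.68],"turn": [-0.1234,-0.1287,0.3046],"claw": 0.45},
  {"dp": [-0.062,0.143,0.68],"turn": [-0.1371,-0.143,0.3384],"claw": 0.45},
  {"dp": [-0.062,0.143,0.68],"turn": [-0.1508,-0.1573,0.3723],"claw": 0.45},
  {"dp": [-0.062,0.143,0.68],"turn": [-0.1645,-0.1716,0.4061],"claw": 0.45},
])

```text
t: 19.23
ee_pos: [586.1, -22.4, 156.2]
orientation: [-1.248, -1.148, 1.153]
ft_force: [-0.7, -0.4, 0.4]
width: 39.5
```

```bash
python3 - <<'E'
from h import *
st();go(w(-1.,0,145),tool(0,1,1.336))
E
```

```text
t 19.23 loc [-68.    1.7 146.2] F [-0.7 -0.4  0.4] Fc [-0.3  0.7] M [ 0.   -0.12  0.  ] w 39.5 q [-0.06  0.45  1.76 -0.    0.93 -1.54]
[[ 0.974 -0.004  0.227]
 [-0.227  0.001  0.974]
 [-0.004 -1.     0.   ]]
dp [-0.1032  0.8316 -0.015 ] turn [ 0.0012 -0.0002 -0.002 ] deg 0.4 t 19.2333
```

>>> jog_arm([
  {"dp": [-0.05,0.41,-0.01],"turn": [0.001,0,-0.002],"claw": 0.45},
  {"dp": [-0.103,0.83,-0.015],"turn": [0.001,0,-0.002],"claw": 0.45},
  {"dp": [-0.103,0.83,-0.015],"turn": [0.001,0,-0.002],"claw": 0.45},
  {"dp": [-0.103,0.83,-0.015],"turn": [0.001,0,-0.002],"claw": 0.45},
])

```text
t: 19.57
ee_pos: [576.4, 45.8, 153.7]
orientation: [-1.245, -1.146, 1.151]
ft_force: [0.8, -0.4, 0.3]
width: 39.5
```

```bash
python3 - <<'E'
from h import *
st();go(w(-1.,0,95),tool(0,1,1.336))
d=cam("wrist");cv2.imwrite("pics/w17.png",d["img"][:,:,::-1])
E
```

```text
t 19.57 loc [  0.9   1.1 143.7] F [ 0.8 -0.4  0.3] Fc [-0.5 -0.8] M [ 0.1  -0.12  0.04] w 39.5 q [ 0.06  0.45  1.78 -0.    0.92 -1.43]
[[ 0.973 -0.     0.229]
 [-0.229  0.004  0.973]
 [-0.001 -1.     0.003]]
dp [ 0.0175 -0.0214 -0.6085] turn [ 0.0002 -0.0011 -0.0012] deg 0.3 t 19.5667
```

View pics/w17.png

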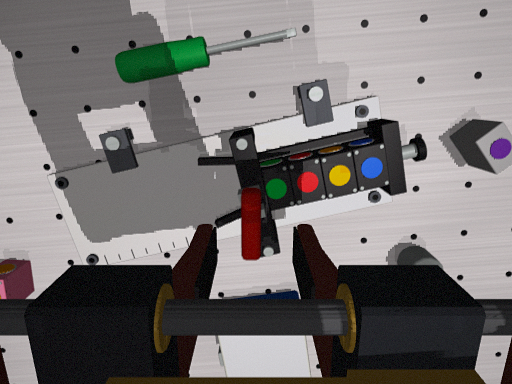

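>>> jog_arm([
  {"dp": [0.01,-0.01,-0.35],"turn": [0,-0.001,-0.001],"claw": 0.45},
  {"dp": [0.0175,-0.021,-0.61],"turn": [0,-0.001,-0.001],"claw": 0.45},
  {"dp": [0.0175,-0.021,-0.61],"turn": [0,-0.001,-0.001],"claw": 0.35},
  {"dp": [0.0175,-0.021,-0.61],"turn": [0,-0.001,-0.001],"claw": 0.2},
  {"dp": [0.0175,-0.021,-0.61],"turn": [0,-0.001,-0.001],"claw": 0.05},
  {"dp": [0.0175,-0.021,-0.61],"turn": [0,-0.001,-0.001],"claw": 0.0},
  {"dp": [0.0175,-0.021,-0.61],"turn": [0,-0.001,-0.001],"claw": 0.0},
  {"dp": [0.0175,-0.021,-0.61],"turn": [0,-0.001,-0.001],"claw": 0.0},
])

```text
t: 20.28
ee_pos: [579.3, 43.4, 106.3]
orientation: [-1.251, -1.147, 1.144]
ft_force: [0.3, 3.3, 0.5]
width: 11.6
```

```bash
python3 - <<'E'
from h import *
st();go(w(-1.,0,100),tool(0,1,0))
E
```

```text
t 20.28 loc [-1.9 -1.4 96.3] F [0.3 3.3 0.5] Fc [ 3.2 -0.8] M [ 0.51 -0.22 -0.01] w 11.6 q [ 0.05  0.51  1.8  -0.    0.82 -1.43]
[[ 0.972 -0.     0.234]
 [-0.234 -0.003  0.972]
 [ 0.    -1.    -0.003]]
dp [-0.0184  0.0087  0.0463] turn [ 0.0006  0.0007 -0.4249] deg 76.5 t 20.2833
```

>>> jog_arm([
  {"dp": [0,0,0.04],"turn": [0,0,0],"claw": 0.0},
  {"dp": [0,0,0.045],"turn": [0,0,-0.039],"claw": 0.0},
  {"dp": [-0.002,0,0.045],"turn": [0,0,-0.078],"claw": 0.0},
  {"dp": [-0.004,0,0.045],"turn": [0,0,-0.117],"claw": 0.0},
  {"dp": [-0.006,-0.001,0.045],"turn": [0,0,-0.156],"claw": 0.0},
  {"dp": [-0.008,-0.001,0.045],"turn": [0,0,-0.195],"claw": 0.0},
  {"dp": [-0.01,-0.001,0.045],"turn": [0,0,-0.234],"claw": 0.0},
  {"dp": [-0.012,-0.001,0.045],"turn": [0,0,-0.273],"claw": 0.0},
  {"dp": [-0.014,-0.002,0.045],"turn": [0,0,-0.312],"claw": 0.0},
  {"dp": [-0.016,-0.002,0.045],"turn": [0,0,-0.351],"claw": 0.0},
  {"dp": [-0.017,-0.002,0.045],"turn": [0,0,-0.39],"claw": 0.0},
  {"dp": [-0.017,-0.002,0.045],"turn": [0,0,-0.425],"claw": 0.0},
])

```text
t: 21.28
ee_pos: [578.1, 42.3, 109.9]
orientation: [-1.572, -0.113, 0.112]
ft_force: [3.1, -3.5, -7.7]
width: 11.6
```

```bash
python3 - <<'E'
from h import *
st();go(w(-1.,0,83),tool(0,1,0))
E
```

```text
t 21.28 loc [-2.8  0.  99.9] F [ 3.1 -3.5 -7.7] Fc [-4.  -2.5] M [-0.62 -0.48  0.07] w 11.6 q [ 0.05  0.51  1.8  -0.01  0.83 -0.08]
[[-0.006 -0.004  1.   ]
 [-1.    -0.    -0.006]
 [ 0.    -1.    -0.004]]
dp [-0.0032  0.0224 -0.2108] turn [0.0013 0.0003 0.0018] deg 0.4 t 21.2833
```

>>> jog_arm([
  {"dp": [0,0,-0.05],"turn": [0,0,0.001],"claw": 0.0},
  {"dp": [0,0,-0.1],"turn": [0,0,0.001],"claw": 0.0},
  {"dp": [0,0,-0.15],"turn": [0,0,0.001],"claw": 0.0},
  {"dp": [0,0,-0.2],"turn": [0,0,0.001],"claw": 0.0},
  {"dp": [0,0,-0.22],"turn": [0,0,0.001],"claw": 0.0},
  {"dp": [0,0,-0.22],"turn": [0,0,0.001],"claw": 0.0},
])

```text
t: 21.78
ee_pos: [578.2, 42.3, 92.9]
orientation: [-1.572, -0.117, 0.116]
ft_force: [-1.5, -0.7, 2.8]
width: 11.6
```

```bash
python3 - <<'E'
from h import *
st()
d=cam("side");cv2.imwrite("pics/s18.png",cv2.resize(d["img"][150:280,220:330,::-1],None,fx=4.5,fy=4.5,interpolation=cv2.INTER_CUBIC))
E
```

```text
t 21.78 loc [-2.9 -0.1 82.9] F [-1.5 -0.7  2.8] Fc [-0.5  1.6] M [-0.11  0.19  0.03] w 11.6 q [ 0.05  0.53  1.81 -0.01  0.8  -0.09]
[[-0.001 -0.004  1.   ]
 [-1.    -0.    -0.001]
 [ 0.    -1.    -0.004]]
```

View pics/s18.png

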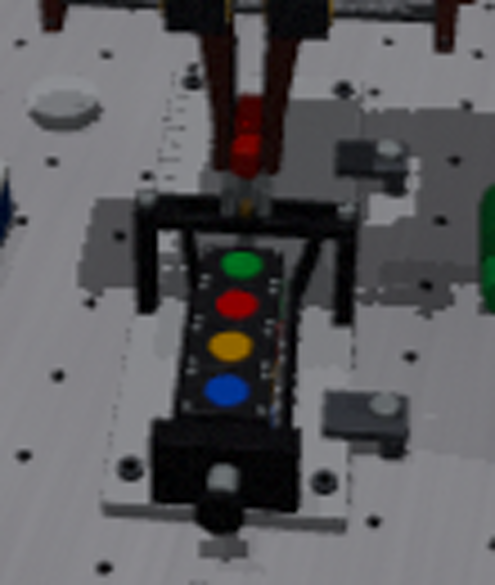

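>>> jog_arm([
  {"dp": [0,0,0],"turn": [0,0,0],"claw": 0.1},
  {"dp": [0,0,0],"turn": [0,0,0],"claw": 0.3},
  {"dp": [0,0,0],"turn": [0,0,0],"claw": 0.45},
  {"dp": [0,0,0],"turn": [0,0,0],"claw": 0.45},
  {"dp": [0,0,0.3],"turn": [0,0,0],"claw": 0.45},
  {"dp": [0,0,0.7],"turn": [0,0,0],"claw": 0.45},
  {"dp": [0,0,1.0],"turn": [0,0,0],"claw": 0.45},
  {"dp": [0,0,1.0],"turn": [0,0,0],"claw": 0.45},
])

```text
t: 22.5
ee_pos: [581.3, 42.5, 177.8]
orientation: [-1.572, -0.123, 0.109]
ft_force: [0.6, 0.1, 0.6]
width: 39.3
```

>>> jog_arm([
  {"dp": [-0.3,-0.3,0.3],"turn": [0,0,0],"claw": 0.45},
  {"dp": [-0.6,-0.6,0.5],"turn": [0,0,0],"claw": 0.45},
  {"dp": [-0.9,-0.9,0.5],"turn": [0,0,0],"claw": 0.45},
  {"dp": [-0.9,-0.9,0.5],"turn": [0,0,0],"claw": 0.45},
])

```text
t: 22.83
ee_pos: [505.5, -32.0, 217.9]
orientation: [-1.573, -0.12, 0.11]
ft_force: [-0.3, 0.2, -1.4]
width: 39.5
```

```bash
python3 - <<'E'
from h import *
st()
for n,b in [("side",(150,280,220,330)),("top",(145,245,165,365))]:
    d=cam(n);a=b;cv2.imwrite(f"pics/{n}20.png",cv2.resize(d["img"][a[0]:a[1],a[2]:a[3],::-1],None,fx=4,fy=4,interpolation=cv2.INTER_CUBIC));dots(d)
p=cloud(d)
for u,v in [(250,194),(255,194),(260,193)]: print(p[v,u].round(1))
E
```

```text
t 22.83 loc [-65.5  82.9 207.9] F [-0.3  0.2 -1.4] Fc [0.3 0.2] M [-0.   -0.06  0.03] w 39.5 q [-0.08  0.25  1.9  -0.    0.98 -0.23]
[[-0.002 -0.006  1.   ]
 [-1.    -0.006 -0.002]
 [ 0.006 -1.    -0.006]]
blue 57 [269.7 236.2] [95.1  0.1 40. ]
amber 51 [270.7 226.5] [69.3 -0.  40. ]
green 40 [273.3 208.3] [17.2  0.9 40. ]
red 81 [275.  177.6] [-84.8  -3.   40. ]
red 46 [272.1 217.2] [43.3  0.5 40. ]
blue 70 [199.1 201.6] [97.8 -0.8 40. ]
amber 77 [213.9 199.5] [71.6 -1.  40. ]
red 168 [254.6 194.1] [-0.4 -1.1 40. ]
red 74 [228.7 197.7] [45.5 -0.7 40. ]
[577.7  51.4 112.5]
[577.9  43.3 112.4]
[579.6  35.2 115.8]
```

View pics/side20.png

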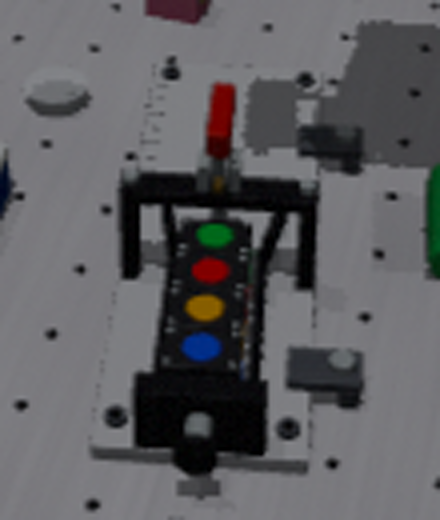

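View pics/top20.png

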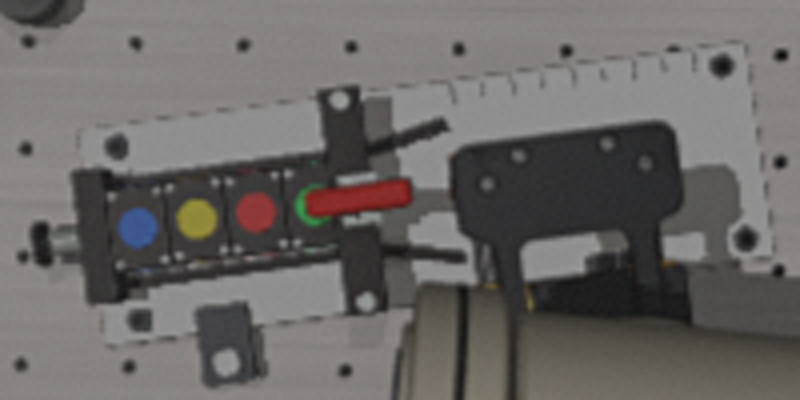

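```bash
python3 - <<'E'
from h import *
print(ctrl.close_job())
E
```

```text
the job is handed in; nothing more can be done
None
```

The four black cubes are loaded and locked in the channel. I handed the job in at about 23 s on the robot's clock, with the gripper clear of everything.

**What I did:**
- I lifted the plunger about 18 mm and turned it 1.34 rad. It rested on the sleeve by itself while I loaded.
- I centred each cube with a side squeeze, then closed up the row and pushed it in with the shut fingers tilted 40°. I stopped when the push force rose from about 2–4 N to 13 N at the stop.
- I turned the plunger back, let it down and released it.

**Last checks:**
- **Row:** the top view put the blue cube's centre at x = 97.8 mm (98 expected), and the visible cubes sat 26 mm apart in a straight line.
- **Plunger:** the handle lay along the loading direction. Its top was at 112.4–112.5 mm, against 113.6 mm at the start. The arm's own height readings agree that it dropped the full 13.5 mm.

**What didn't agree, or wasn't checked:**
- The squeezes centred the cubes but left them turned by 1–3°. Closing up the row is what squared them.
- Contact with the stop came about 0.7 mm earlier than I had predicted, which is within my measurement error.
- The side view put the cubes 2–3 mm short of the top view. I put that down to its coarser view.
- I saw the pin's drop only from the handle's height, not the pin itself. I never aimed at the other objects, but I only checked by eye those visible in the last close-up pictures.

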